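# Fetch the boxed-in incense dish and put the shelf back in order

### The arm

A 6-joint arm with a two-finger parallel gripper is mounted at the origin on the work surface. World frame = base frame: x ahead of the robot, y to its left, z up, the work surface at z = 0. Lengths are in m, angles in rad, forces in N, time in s.
With the tool pointing down it reaches from about 0.375 to 0.9 m from the base axis. Payload 3.1 kg.
Tool frame: the origin (TCP) lies midway between the tips of the shut fingers; the grasp point (between the pads) lies 19 mm behind it; z points along the fingers, y is the line along which they close (so a half turn about z gives the same grasp; the last joint's range is limited). The gripper opens to 85 mm and grips with 20 to 120 N. Pads are 22 mm wide; open, the fingers measure 114 mm over their backs; the gripper's body (76 mm by 85 mm) begins 54 mm behind the grasp point. The pads swing forward as they close: fully open they stand 13 mm farther back than shut.
Start: joints at [0.932, 0.527, 1.433, -0, 1.181, -0.178], TCP at [0.277, 0.56, 0.231] pointing down, gripper open.
Joint ranges: [-3.08, 3.08], [-0.75, 2.2], [0.22, 2.44], [-1.43, 4.57], [0, 2.65], [-2.85, 2.85]. Speed limits (rad/s): [2.79, 2.79, 3.14, 3.14, 3.14, 3.14].

### API

Orientations are given as a unit quaternion [x, y, z, w].
In Python, from station import manip gives the robot as it stands. The module is installed in compiled form; this text tells all that it offers.
- The arm moves only by the tool apply_moves, never from a script. Its arguments are lists of equal length, an entry for each row: "claw": the gripper's target within -1 to 1 (fully open at 1, half-way at 0, shut at -1); "travel": the shift along the tool's x, y, z scaled (see below), a list of three; "turn": the turn, a rotation vector about the tool's x, y, z scaled (see below), a list of three. In form: {"claw": [claw, ...], "travel": [[dx, dy, dz], ...], "turn": [[rx, ry, rz], ...]}. A call has 1 to 5 rows; each row is the pose to reach, as a shift and turn from the pose commanded when the call began, along the tool's axes at that moment, turning the shorter way round; what a row does not reach only later rows make up. The controller multiplies each number of a shift by 800 mm and each number of a turn by 180 degrees. A row lasts 1/12 s, in which the tool goes at most 41.7 mm and 7.16 degrees, less where a joint would pass 70% of its speed; a pose out of reach is approached as far as the arm can. A call with a number of a shift or a turn outside -1 to 1 is refused whole. A call with a gripper value outside its range is refused whole. The fingers move at their own pace and stop on an object; "newtons" is the grip in N (left out, the last holds). Time passes only in rows, so rows that repeat a pose let the fingers close. It gives the time, the measured TCP pose, the force, the opening and the grip force at its end, in the units of the state.
- manip.sense(): the state, without advancing time (a new reading comes with each control period).
- manip.snapshot(name): name is "side" or "top" or "wrist"; returns a dict with "pixels" (420x560x3 uint8, red, green, blue), "depth" (420x560 float32, m along the optical axis (not along the pixel's ray), 0 where there is no reading), "intrinsics" (3x3 intrinsics, pixels), "k1" (the pictures are not rectified: a ray, as slopes to the right and down, at radius r is drawn at 1 + k1 r^2 times it, then the intrinsics apply), "R" (3x3) and "t" (3): a world point X has camera coordinates R X + t. Camera axes: x right, y down, z forward; pixel columns grow to the right and rows downward; lengths in m; the calibration is good to about 2 mm. A picture is of the moment at which its call begins.
- manip.sign_off(): hands the job in; it is judged then, once.
The state is a dict: "t": time; "q": joint angles; "qd": joint speeds; "tau": joint torques, N m; "tcp_pos": TCP position; "tool_rot": TCP orientation; "force": force on the tool from outside, world axes, zero at the start; "ft_torque": the same for the moment, N m; "finger_gap": opening from 0.0 (shut) to 1.0 (fully open); "gripper_force": force on a finger pad.
Only numpy, scipy, OpenCV 4.12 (cv2) and the standard library are available. Lean on these libraries where they do the work, as an engineer would, in place of code of your own. Each camera call takes 0.05 s, during which the arm holds its last target. There are 200 camera calls.

### The job

Fetch the long ceramic incense dish that is boxed in between the red fidget cube and the blue phone stand: leave the dish lying until you have moved both the cube and the stand upright into the top tier of the acrylic tray, then lift the dish out and set it down gently in the middle of the marble slab, lengthwise along it, while the cube and the stand wait in the tray. After that put the cube back upright in the middle of the red mat and the stand back upright in the middle of the blue mat. Keep the dish level all the time, and leave the two aluminium coasters and the blue jar where they are.

Things in the scene. Friction and masses are not known exactly. Their poses are not given: they have to be found in the camera images.
- cube_c (a point): red plastic fidget cube, 44 mm on every edge, black buttons on top, 80 g. The point is its centre, 22 mm above its underside; z up. It starts on the red mat, nearly square to it. The dish lies about 8 mm off along its x axis, so take it by the two faces that look along its own y axis, which are clear.
- stand_c (a point): blue hard-silicone phone stand, 110 g, 48 (x) x 46 (y) x 50 mm high: 14 mm base, upright rib (18 mm thick, middle at x = +3 mm, to the full height), low lip at the -x edge, all the full 46 mm in y. Point: middle of its footprint, 25 mm above its underside; z up. Starts on the blue mat, nearly square to it, dish 6 mm off along x: take it by the rib's flat ends, which look along its y.
- dish_c (a point): long white ceramic incense dish, brown in its shallow hollow, 50 (x) x 140 (y, lengthwise) x 24 mm high, 300 g, nearly solid. Point: its centre, 12 mm above its underside; z up. It starts on a fixed dark grey board (4 mm thick), a mat along each long side; no finger fits beside it (6 to 8 mm gaps) until cube and stand are gone. Take it across its 50 mm width.
- red_mat: fixed coral-red mat, home of the cube: 58 mm (x) by 110 mm (y, along the dish), 2 mm thick. Origin in the middle of its underside, z up; its top is 2 mm above the origin.
- blue_mat: fixed light-blue mat, home of the phone stand: 58 mm (x) by 110 mm (y, along the dish), 2 mm thick. Origin in the middle of its underside, z up; its top is 2 mm above the origin. The two mats' centres are 110 mm apart, and which is on which side of the dish changes.
- tray: fixed three-tier stack of pale clear acrylic trays, 140 mm (x) by 220 mm (y) and 84 mm high, walls 3 mm. Only the open top tier is used: its inner floor is 59 mm above the origin, its rim 84 mm above it, its inside 134 x 214 mm. Origin in the middle of the underside, z up.
- slab: fixed marble slab on which the dish is to be set, 84 mm (x) by 174 mm (y, lengthwise), 10 mm thick. Origin in the middle of its underside, z up; its top is 10 mm above the origin.
- round_coaster: round silver aluminium coaster, 92 mm across, 6 mm thick, loose; leave it alone. Origin in the middle of its underside.
- square_coaster: square silver aluminium coaster, 88 mm, 6 mm thick, loose; leave it alone. Origin in the middle of its underside.
- jar: small blue ceramic jar with a wooden lid, 60 mm across, 62 mm high, loose; leave it alone. Origin in the middle of its underside.
Things that resemble listed ones, but are neither listed nor needed, are in the scene too. Leave any yellow look-alike of the red_mat alone.

How it is judged:
By the outcome, as a careful person would: the job done as asked, in the order asked, and still so for the second after the job is handed in, with the robot touching nothing.
It also fails if it takes over 120 s, if anything falls off the work surface, if the arm or the gripper's body presses on something with over 40 N, if the wrist force passes 120 N, or if a joint passes its speed limit or range.

## Working session

There is one attempt and no reset: what is moved stays moved. The work goes in short steps, Python scripts to look and compute and a tool call to move; the robot and the scene stay as the last step left them, time stands still between calls to the robot, and variables do not carry over. Pictures are saved under pics/ and viewed, at most 14 in all, crops included, and the job is handed in when it is done.

Besides the shell and the picture viewer there is one more tool, called in YAML: its name, and indented under it one key for each argument. apply_moves: Moves the arm, as the interface text tells. Shifts and turns lie within -1 to 1; 1 stands for 800 mm of shift or 180 degrees of turn. Its arguments: {"type":"object","properties":{"claw":{"type":"array","items":{"type":"number"}},"travel":{"type":"array","items":{"type":"array","items":{"type":"number"}}},"turn":{"type":"array","items":{"type":"array","items":{"type":"number"}}},"newtons":{"type":"number"}},"required":["claw","travel","turn"]}

```bash
mkdir -p pics
cat > h.py <<'E'
import numpy as np, cv2
from station import manip
def snap(n,save=None):
    s=manip.snapshot(n)
    if save: cv2.imwrite('pics/'+save,s['pixels'][:,:,::-1])
    return s
def cloud(s):
    K=np.array(s['intrinsics']);h,w=s['depth'].shape
    u,v=np.meshgrid(np.arange(w),np.arange(h))
    x=(u-K[0,2])/K[0,0];y=(v-K[1,2])/K[1,1];xd,yd=x.copy(),y.copy()
    for _ in range(8):
        r2=x*x+y*y;f=1+s['k1']*r2;x=xd/f;y=yd/f
    d=s['depth'];P=np.stack([x*d,y*d,d],-1)
    return (P-np.array(s['t']))@np.array(s['R'])
E
python3 - <<'E'
from h import *
s=snap('top','top1.png');np.savez('top1.npz',p=s['pixels'],c=cloud(s),d=s['depth'])
snap('side','side1.png')
m=manip.sense();print(m['t'],m['tcp_pos'],m['tool_rot'],m['force'],m['finger_gap'])
print(s['R'],s['t'],s['k1'],(s['depth']>0).mean())
E
```

```text
0.1 [0.27695078 0.55956435 0.23043739] [ 2.27901261e-01  9.73683756e-01 -8.98728263e-04 -3.88825551e-04] [ 0.76870074 -0.42311833 -0.26794197] 1.0001140409416445
[[-0.03039089 -0.99952524 -0.00506795]
 [-0.99529681  0.03072813 -0.09186968]
 [ 0.0919818   0.00225211 -0.99575814]] [-0.08288862  0.48850471  1.29634063] -0.041884058073551014 0.9959608843537415
```

View pics/top1.png

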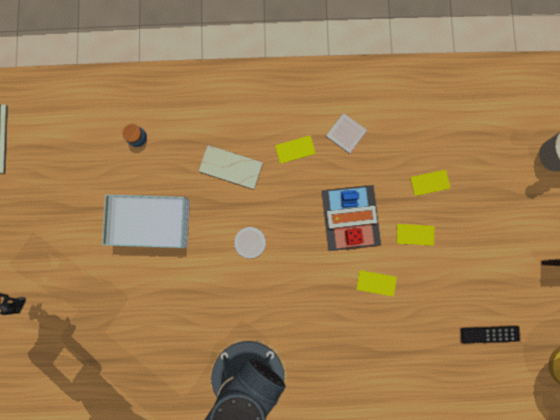

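View pics/side1.png

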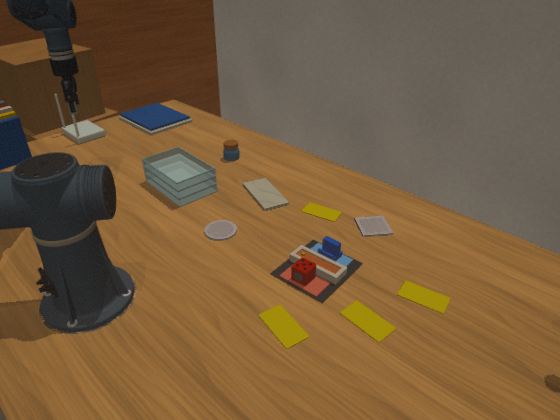

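The top view shows the cube at (355,236), dish at (352,217), stand at (350,199), tray at (147,222) and slab at (231,167). Next I measure each one.

Run:
```python
from h import *
z=np.load('top1.npz');p=z['p'];c=z['c'];hsv=cv2.cvtColor(p,cv2.COLOR_RGB2HSV)
def box(n,win,f):
    r0,r1,c0,c1=win;m=np.zeros(p.shape[:2],bool);m[r0:r1,c0:c1]=True
    m&=f;q=c[m]
    xy=(q[:,:2]*1000).astype(np.float32);b=cv2.minAreaRect(xy)
    print(n,len(q),np.round(b[0],1),np.round(b[1],1),round(b[2],1),'z',np.round(np.percentile(q[:,2],[5,50,95])*1000,1))
H,S,V=[hsv[...,i].astype(int) for i in range(3)];Z=c[...,2]
B=(183,253,318,384)
box('board',B,(V<75)|(Z>.004)&(S>0)&((H<100)&(V<90)))
box('cube',B,Z>.038)
for n,w in(('cubeTop',(225,250,340,370)),('stand',(188,209,338,362))): box(n,w,Z>.036)
box('dish',(200,235,325,380),(Z>.02)&(S<60)&(V>150))
box('red',B,((H<8)|(H>172))&(S>90)&(Z<.02)&(V>120))
box('blue',B,(H>90)&(H<115)&(S>60)&(Z<.02)&(V>140))
box('slab',(140,195,195,268),(Z>.006)&(S<90))
box('tray',(188,255,98,195),Z>.07)
box('trayfloor',(188,255,98,195),(Z>.05)&(Z<.07))
for v,u in((100,60),(300,250),(222,147),(167,231)): print(c[v,u])
```

```text
board 497 [ 444.1 -242.3] [177.5 292.6] 3.6 z [-1.3  3.8 13.9]
cube 365 [ 438.3 -214.5] [145.4 235.4] 3.2 z [  44.3   50.3 1335.3]
cubeTop 239 [ 382.6 -217.4] [ 44.3 235.9] 6.3 z [43.6 48.6 53.3]
stand 109 [ 448.1 -209. ] [ 32.5 271.7] 30.9 z [46.  54.5 59.1]
dish 395 [ 431.9 -236.3] [ 66.9 295.3] 13.7 z [22.8 27.  31.4]
red 359 [ 394.4 -318.8] [ 57.6 113.4] 3.8 z [0.9 4.9 9.6]
blue 444 [ 505.1 -306.7] [ 56.1 111.5] 4.3 z [ 0.4  5.2 16.6]
slab 1480 [546.6 -24.4] [367.2 145.8] 44.4 z [ 6.6  9.5 13.9]
tray 509 [445.1 140.4] [490.9 141. ] 86.7 z [71.9 82.4 91. ]
trayfloor 3631 [453.4 273.5] [220.5 138.1] 86.0 z [54.  58.5 63.2]
[ 8.34783486e-01  5.54820786e-01 -1.23745155e-04]
[ 0.21854192 -0.01103954 -0.00133753]
[0.45010812 0.27058525 0.05642439]
[0.60780206 0.03432003 0.01149552]
```

```bash
cat >> h.py <<'E'
from scipy.spatial.transform import Rotation as Ro
def plan(wps, per=200, deg=35):
    """wps: (x,y,z mm, yaw deg of tool y axis). prints calls: travel (scaled), turn z (scaled); chained"""
    m=manip.sense();P=np.array(m['tcp_pos'])*1000;R=Ro.from_quat(m['tool_rot']);M=R.as_matrix()
    yaw=np.degrees(np.arctan2(M[1,1],M[0,1]))
    print('t',round(m['t'],2),'at',P.round(1),'yaw',round(yaw,2),'tilt',np.degrees(M[:2,2]).round(2),'gap',round(float(m['finger_gap']),3),'F',np.round(m['force'],1),'g',np.round(m['gripper_force'],1))
    for w in wps:
        T=np.array(w[:3],float);dy=(w[3]-yaw+180)%360-180
        n=int(max(1,np.ceil(np.linalg.norm(T-P)/per-.02),np.ceil(abs(dy)/deg-.02)));P0=P.copy();y0=yaw
        for i in range(1,n+1):
            q=P0+(T-P0)*i/n;c,s=np.cos(np.radians(yaw)),np.sin(np.radians(yaw))
            yv=np.array([c,s,0]);zv=np.array([0,0,-1.]);xv=np.cross(yv,zv)
            d=q-P;tr=np.round(np.array([d@xv,d@yv,d@zv])/800,4);rz=round(-(y0+dy*i/n-yaw)/180,4)
            print(' ',tr.tolist(),'rz',rz,'rows>=',round(max(np.linalg.norm(d)/41.7,abs(rz*180)/7.16),1))
            P=P+(tr[0]*xv+tr[1]*yv+tr[2]*zv)*800;yaw-=rz*180
E
python3 -c "
from h import *
plan([(400,300,300,80),(470,0,300,94),(450,-313,300,94)])"
```

```text
t 0.1 at [277.  559.6 230.4] yaw 63.65 tilt [-0.07 -0.09] gap 1.0 F [ 0.8 -0.4 -0.3] g 0.0
  [-0.1409, -0.1112, -0.0435] rz -0.0454 rows>= 3.5
  [-0.1237, -0.1302, -0.0435] rz -0.0454 rows>= 3.5
  [-0.0756, -0.177, 0.0] rz -0.0389 rows>= 3.7
  [-0.0535, -0.185, 0.0] rz -0.0389 rows>= 3.7
  [0.0261, -0.1943, 0.0] rz 0.0 rows>= 3.8
  [0.0261, -0.1943, 0.0] rz 0.0 rows>= 3.8
```

apply_moves:
  claw: [1, 1, 1, 1, 1]
  travel:
    - [-0.141, -0.111, -0.043]
    - [-0.141, -0.111, -0.043]
    - [-0.141, -0.111, -0.043]
    - [-0.141, -0.111, -0.043]
    - [-0.141, -0.111, -0.043]
  turn:
    - [0, 0, -0.045]
    - [0, 0, -0.045]
    - [0, 0, -0.045]
    - [0, 0, -0.045]
    - [0, 0, -0.045]

```text
t: 0.52
tcp_pos: [0.3408, 0.4271, 0.2666]
tool_rot: [0.161, 0.987, -0.001, 0.001]
force: [0.3, 0.7, 0.8]
finger_gap: 1.004
gripper_force: 0.0
```

apply_moves:
  claw: [1, 1, 1, 1, 1]
  travel:
    - [-0.124, -0.13, -0.043]
    - [-0.124, -0.13, -0.043]
    - [-0.124, -0.13, -0.043]
    - [-0.124, -0.13, -0.043]
    - [-0.124, -0.13, -0.043]
  turn:
    - [0, 0, -0.045]
    - [0, 0, -0.045]
    - [0, 0, -0.045]
    - [0, 0, -0.045]
    - [0, 0, -0.045]

```text
t: 0.93
tcp_pos: [0.4031, 0.298, 0.3011]
tool_rot: [0.091, 0.996, -0.0, 0.001]
force: [0.5, 0.8, 0.0]
finger_gap: 1.001
gripper_force: 0.0
```

apply_moves:
  claw: [1, 1, 1, 1, 1]
  travel:
    - [-0.076, -0.177, 0]
    - [-0.076, -0.177, 0]
    - [-0.076, -0.177, 0]
    - [-0.076, -0.177, 0]
    - [-0.076, -0.177, 0]
  turn:
    - [0, 0, -0.039]
    - [0, 0, -0.039]
    - [0, 0, -0.039]
    - [0, 0, -0.039]
    - [0, 0, -0.039]

```text
t: 1.35
tcp_pos: [0.4369, 0.1469, 0.2997]
tool_rot: [0.03, 1.0, -0.001, 0.0]
force: [0.9, -0.7, -0.3]
finger_gap: 0.997
gripper_force: 0.0
```

apply_moves:
  claw: [1, 1, 1, 1, 1]
  travel:
    - [-0.053, -0.185, 0]
    - [-0.053, -0.185, 0]
    - [-0.053, -0.185, 0]
    - [-0.053, -0.185, 0]
    - [-0.053, -0.185, 0]
  turn:
    - [0, 0, -0.039]
    - [0, 0, -0.039]
    - [0, 0, -0.039]
    - [0, 0, -0.039]
    - [0, 0, -0.039]

```text
t: 1.77
tcp_pos: [0.4724, -0.0036, 0.2998]
tool_rot: [-0.032, 1.0, -0.001, 0.001]
force: [-0.5, 0.8, -0.5]
finger_gap: 1.0
gripper_force: 0.0
```

apply_moves:
  claw: [1, 1, 1, 1, 1]
  travel:
    - [0.026, -0.194, 0]
    - [0.026, -0.194, 0]
    - [0.026, -0.194, 0]
    - [0.026, -0.194, 0]
    - [0.026, -0.194, 0]
  turn:
    - [0, 0, 0]
    - [0, 0, 0]
    - [0, 0, 0]
    - [0, 0, 0]
    - [0, 0, 0]

```text
t: 2.18
tcp_pos: [0.4609, -0.1597, 0.2998]
tool_rot: [-0.032, 0.999, -0.001, 0.001]
force: [0.4, -0.4, 0.3]
finger_gap: 1.002
gripper_force: 0.0
```

apply_moves:
  claw: [1, 1, 1, 1, 1]
  travel:
    - [0.026, -0.194, 0]
    - [0.026, -0.194, 0]
    - [0.026, -0.194, 0]
    - [0.026, -0.194, 0]
    - [0.026, -0.194, 0]
  turn:
    - [0, 0, 0]
    - [0, 0, 0]
    - [0, 0, 0]
    - [0, 0, 0]
    - [0, 0, 0]

```text
t: 2.6
tcp_pos: [0.4508, -0.3164, 0.2995]
tool_rot: [-0.032, 0.999, -0.002, 0.001]
force: [1.0, 0.3, 0.2]
finger_gap: 0.999
gripper_force: 0.0
```

```bash
python3 -c "
from h import *
s=snap('wrist','w1.png');np.savez('w1.npz',p=s['pixels'],c=cloud(s),d=s['depth'])
M=Ro.from_quat(manip.sense()['tool_rot']).as_matrix();C=-np.array(s['R']).T@s['t'];print('cam',C,'in tool',M.T@(C-manip.sense()['tcp_pos']))
plan([])"
```

```text
cam [ 0.37767076 -0.31989518  0.44211741] in tool [ 0.0730313  -0.00193235 -0.14287126]
t 2.65 at [ 450.5 -313.1  299.3] yaw 93.74 tilt [0.02 0.05] gap 1.002 F [ 0.4  0.9 -0.4] g 0.0
```

View pics/w1.png

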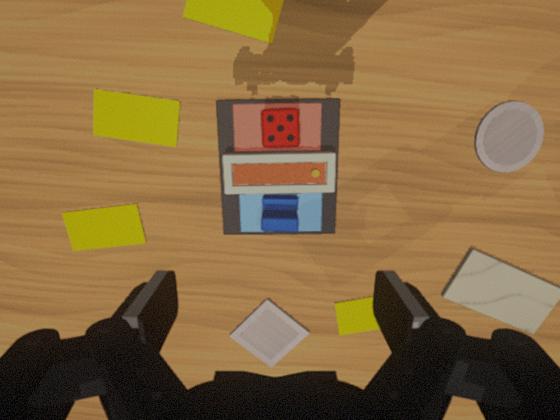

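The wrist view shows the cube top at (281,128), the dish at (278,173) and the stand rib at (280,213), all nearly aligned with the gripper. I'll fit each one.

```bash
cat >> h.py <<'E'
def ccs(m):
    n,l,st,_=cv2.connectedComponentsWithStats(m.astype(np.uint8));return l==1+np.argmax(st[1:,4])
def rect(name,p,c,f,zplane=None,s=None):
    m=ccs(f);q=c[m]*1000;b=cv2.minAreaRect(q[:,:2].astype(np.float32));a=b[2];w,h=b[1]
    if a>45: a-=90;w,h=h,w
    print(name,len(q),'xy',np.round(b[0],1),'mean',q.mean(0).round(1),'size',round(w,1),round(h,1),'ang',round(a,1));return m
E
python3 - <<'E'
from h import *
z=np.load('w1.npz');p=z['p'];c=z['c'];d=z['d']
hsv=cv2.cvtColor(p,cv2.COLOR_RGB2HSV);H,S,V=[hsv[...,i].astype(int) for i in range(3)];Z=c[...,2]
w=np.zeros(d.shape,bool);w[90:245,205:350]=1;w&=d>0
print([int(x) for x in hsv[128,270]],hsv[107,245],hsv[213,245],hsv[213,290],hsv[200,280],hsv[157,300],hsv[105,225])
red=(H<8)|(H>172);blue=(H>90)&(H<130)
rect('cube',p,c,w&(Z>.036)&(np.arange(420)<160)[:,None])
rect('redmat',p,c,w&red&(S>60)&(Z<.02)&(np.arange(420)<155)[:,None])
rect('dish',p,c,w&(Z>.016)&(Z<.036)&~blue&(S<60)&(V>120)&(np.arange(420)>140)[:,None])
rect('bluemat',p,c,w&blue&(Z<.012)&(V>110))
rect('rib',p,c,w&(Z>.044)&(np.arange(420)>180)[:,None])
rect('stand',p,c,w&blue&(Z>.012)&(np.arange(420)>180)[:,None])
rect('board',p,c,w&((V<75)|(S>60)&red|(Z>.01)|blue))
w2=d>0;w2&=(np.arange(420)>240)[:,None]&(np.arange(560)>430)
rect('slab',p,c,w2&(Z>.005)&(Z<.015))
E
```

```text
[2, 197, 170] [  9 114 170] [100  74 172] [120  92  72] [109 153 160] [ 32  27 171] [10 56 82]
cube 1446 xy [ 393.5 -314.5] mean [ 393.  -314.4   49.7] size 43.9 42.3 ang 4.8
redmat 489 xy [ 405.1 -316.9] mean [ 418.1 -310.5    5.7] size 40.3 113.8 ang 4.4
dish 2266 xy [ 450.1 -311.3] mean [ 449.3 -311.1   27.8] size 50.0 139.3 ang 4.9
bluemat 908 xy [ 503.8 -269.9] mean [ 502.3 -266.4    6. ] size 56.2 40.2 ang 6.7
rib 597 xy [ 507.2 -307. ] mean [ 505.3 -306.8   54.7] size 18.6 45.4 ang 2.5
stand 1310 xy [ 498.2 -307.1] mean [ 497.  -307.    39.5] size 36.5 46.0 ang 2.7
board 10701 xy [ 448.5 -308.7] mean [ 455.1 -307.3   24.2] size 177.6 144.6 ang 5.1
slab 5545 xy [609.6  37.1] mean [606.8  32.5  10.1] size 85.1 175.6 ang -19.7
```

Run:
```python
from h import *
z=np.load('top1.npz');p=z['p'];c=z['c'];d=z['d'];Z=c[...,2]
w=np.zeros(d.shape,bool);w[188:255,98:195]=1;w&=d>0
rect('rim',p,c,w&(Z>.05));rect('floor',p,c,w&(Z>.05)&(Z<.068))
plan([(393.5,-314.5,110,94.8),(393.5,-314.5,9.5,94.8)])
```

```text
rim 4116 xy [452.9 274.5] mean [453.6 277.6  61.2] size 141.0 222.3 ang -3.4
floor 3539 xy [453.4 277.9] mean [453.4 278.8  58.5] size 134.9 211.6 ang -3.4
t 2.65 at [ 450.5 -313.1  299.3] yaw 93.74 tilt [0.02 0.05] gap 1.002 F [ 0.4  0.9 -0.4] g 0.0
  [0.0712, 0.0029, 0.2366] rz -0.0059 rows>= 4.7
  [-0.0, -0.0, 0.1256] rz 0.0 rows>= 2.4
```

apply_moves:
  claw: [1, 1, 1, 1, 1]
  travel:
    - [0.071, 0.003, 0.237]
    - [0.071, 0.003, 0.237]
    - [0.071, 0.003, 0.237]
    - [0.071, 0.003, 0.237]
    - [0.071, 0.003, 0.237]
  turn:
    - [0, 0, -0.006]
    - [0, 0, -0.006]
    - [0, 0, -0.006]
    - [0, 0, -0.006]
    - [0, 0, -0.006]

```text
t: 3.07
tcp_pos: [0.3919, -0.3092, 0.1081]
tool_rot: [-0.044, 0.999, 0.002, -0.001]
force: [-0.1, 0.7, -0.0]
finger_gap: 0.997
gripper_force: 0.0
```

apply_moves:
  claw: [1, 1, 1, 1, 1]
  travel:
    - [0, 0, 0.03]
    - [0, 0, 0.06]
    - [0, 0, 0.06]
    - [0, 0, 0.06]
    - [0, 0, 0.06]
  turn:
    - [0, 0, 0]
    - [0, 0, 0]
    - [0, 0, 0]
    - [0, 0, 0]
    - [0, 0, 0]

```text
t: 3.48
tcp_pos: [0.3938, -0.3127, 0.0634]
tool_rot: [-0.044, 0.999, -0.0, 0.0]
force: [-0.2, 0.2, 0.5]
finger_gap: 1.0
gripper_force: 0.0
```

```bash
python3 -c "
from h import *
plan([(393.5,-314.5,9.5,94.8)])"
```

```text
t 3.48 at [ 393.8 -312.7   63.4] yaw 95.06 tilt [ 0.05 -0.03] gap 1.0 F [-0.2  0.2  0.5] g 0.0
  [0.0005, -0.0023, 0.0674] rz 0.0015 rows>= 1.3
```

Descend and grip.

apply_moves:
  claw: [1, 1, 1, 1]
  travel:
    - [0, -0.002, 0.03]
    - [0, -0.002, 0.067]
    - [0, -0.002, 0.067]
    - [0, -0.002, 0.067]
  turn:
    - [0, 0, 0.001]
    - [0, 0, 0.001]
    - [0, 0, 0.001]
    - [0, 0, 0.001]

```text
t: 3.82
tcp_pos: [0.3929, -0.3146, 0.0095]
tool_rot: [-0.042, 0.999, 0.0, -0.0]
force: [0.2, -0.2, 0.4]
finger_gap: 0.999
gripper_force: 0.0
```

apply_moves:
  claw: [-0.3, -1, -1, -1, -1]
  travel:
    - [0, 0, 0]
    - [0, 0, 0]
    - [0, 0, 0]
    - [0, 0, 0]
    - [0, 0, 0]
  turn:
    - [0, 0, 0]
    - [0, 0, 0]
    - [0, 0, 0]
    - [0, 0, 0]
    - [0, 0, 0]
  newtons: 30

```text
t: 4.23
tcp_pos: [0.3934, -0.3159, 0.0106]
tool_rot: [-0.042, 0.999, -0.001, 0.001]
force: [1.0, 0.5, 8.7]
finger_gap: 0.509
gripper_force: 31.1
```

apply_moves:
  claw: [-1, -1, -1, -1, -1]
  travel:
    - [0, 0, 0]
    - [0, 0, 0]
    - [0, 0, 0]
    - [0, 0, 0]
    - [0, 0, 0]
  turn:
    - [0, 0, 0]
    - [0, 0, 0]
    - [0, 0, 0]
    - [0, 0, 0]
    - [0, 0, 0]

```text
t: 4.65
tcp_pos: [0.3934, -0.3159, 0.0106]
tool_rot: [-0.042, 0.999, -0.001, 0.001]
force: [0.1, 0.6, 7.6]
finger_gap: 0.509
gripper_force: 31.1
```

```bash
python3 -c "
from h import *
plan([(394,-314.5,200,95),(470,0,200,90),(419,278,200,86.6),(419,278,66,86.6)])"
```

```text
t 4.65 at [ 393.4 -315.9   10.6] yaw 94.79 tilt [ 0.11 -0.13] gap 0.509 F [0.1 0.6 7.6] g 31.1
  [-0.0009, 0.0017, -0.2368] rz -0.0012 rows>= 4.5
  [-0.0645, 0.1917, 0.0] rz 0.0139 rows>= 3.9
  [-0.056, 0.1942, 0.0] rz 0.0139 rows>= 3.9
  [0.0318, 0.1738, 0.0] rz 0.0095 rows>= 3.4
  [0.0371, 0.1727, 0.0] rz 0.0094 rows>= 3.4
  [-0.0, 0.0, 0.1675] rz 0.0 rows>= 3.2
```

apply_moves:
  claw: [-1, -1, -1, -1, -1]
  travel:
    - [0, 0, -0.02]
    - [0, 0, -0.06]
    - [0, 0, -0.11]
    - [0, 0, -0.16]
    - [0, 0, -0.16]
  turn:
    - [0, 0, 0]
    - [0, 0, 0]
    - [0, 0, 0]
    - [0, 0, 0]
    - [0, 0, 0]

```text
t: 5.07
tcp_pos: [0.3957, -0.3186, 0.144]
tool_rot: [-0.042, 0.999, -0.006, 0.004]
force: [0.8, -0.9, -0.7]
finger_gap: 0.517
gripper_force: 31.1
```

apply_moves:
  claw: [-1, -1, -1, -1, -1]
  travel:
    - [-0.013, 0.038, -0.015]
    - [-0.026, 0.076, -0.03]
    - [-0.039, 0.115, -0.045]
    - [-0.052, 0.153, -0.06]
    - [-0.065, 0.192, -0.077]
  turn:
    - [0, 0, 0.003]
    - [0, 0, 0.006]
    - [0, 0, 0.009]
    - [0, 0, 0.012]
    - [0, 0, 0.014]

```text
t: 5.48
tcp_pos: [0.4312, -0.1561, 0.199]
tool_rot: [-0.019, 1.0, 0.0, -0.0]
force: [0.9, 0.1, -1.2]
finger_gap: 0.516
gripper_force: 31.1
```

apply_moves:
  claw: [-1, -1, -1, -1, -1]
  travel:
    - [-0.011, 0.039, 0]
    - [-0.022, 0.078, 0]
    - [-0.034, 0.117, 0]
    - [-0.045, 0.155, 0]
    - [-0.056, 0.194, 0]
  turn:
    - [0, 0, 0.003]
    - [0, 0, 0.006]
    - [0, 0, 0.009]
    - [0, 0, 0.012]
    - [0, 0, 0.014]

```text
t: 5.9
tcp_pos: [0.4701, 0.0007, 0.1987]
tool_rot: [0.002, 1.0, -0.0, 0.0]
force: [1.0, -0.5, -0.8]
finger_gap: 0.51
gripper_force: 31.1
```

apply_moves:
  claw: [-1, -1, -1, -1, -1]
  travel:
    - [0.006, 0.035, 0]
    - [0.013, 0.07, 0]
    - [0.019, 0.104, 0]
    - [0.026, 0.139, 0]
    - [0.032, 0.174, 0]
  turn:
    - [0, 0, 0.002]
    - [0, 0, 0.004]
    - [0, 0, 0.006]
    - [0, 0, 0.008]
    - [0, 0, 0.01]

```text
t: 6.32
tcp_pos: [0.4443, 0.1397, 0.1985]
tool_rot: [0.018, 1.0, -0.0, -0.0]
force: [0.2, 0.1, -1.0]
finger_gap: 0.512
gripper_force: 31.2
```

apply_moves:
  claw: [-1, -1, -1, -1, -1]
  travel:
    - [0.012, 0.05, 0]
    - [0.02, 0.09, 0]
    - [0.03, 0.14, 0]
    - [0.037, 0.173, 0]
    - [0.037, 0.173, 0]
  turn:
    - [0, 0, 0.002]
    - [0, 0, 0.004]
    - [0, 0, 0.006]
    - [0, 0, 0.009]
    - [0, 0, 0.009]

```text
t: 6.73
tcp_pos: [0.4194, 0.2821, 0.1987]
tool_rot: [0.03, 1.0, 0.001, 0.0]
force: [0.6, -0.3, -0.4]
finger_gap: 0.512
gripper_force: 31.2
```

```bash
python3 -c "
from h import *
plan([(419,278,110,86.6),(419,278,65,86.6)])
s=snap('wrist','w2.png')"
```

```text
t 6.73 at [419.4 282.1 198.7] yaw 86.6 tilt [0.05 0.14] gap 0.512 F [ 0.6 -0.3 -0.4] g 31.2
  [0.0002, -0.0051, 0.1109] rz 0.0 rows>= 2.1
  [-0.0, -0.0, 0.0562] rz 0.0 rows>= 1.1
```

View pics/w2.png

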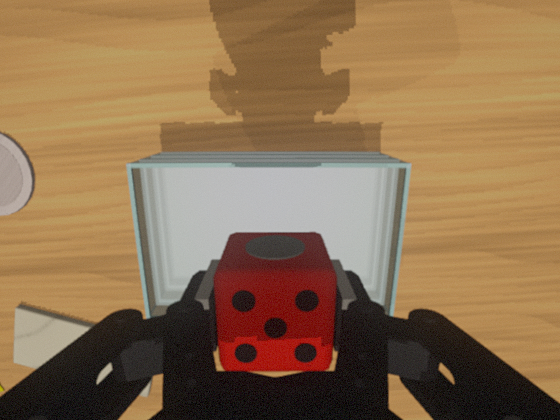

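The cube is held upright (275,300) over the tray, whose rim spans columns 130–410. Now I lower it.

apply_moves:
  claw: [-1, -1, -1, -1, -1]
  travel:
    - [0, -0.001, 0.04]
    - [0, -0.001, 0.08]
    - [0, -0.001, 0.12]
    - [0, -0.001, 0.155]
    - [0, -0.001, 0.158]
  turn:
    - [0, 0, 0]
    - [0, 0, 0]
    - [0, 0, 0]
    - [0, 0, 0]
    - [0, 0, 0]

```text
t: 7.2
tcp_pos: [0.4176, 0.2744, 0.0681]
tool_rot: [0.033, 0.999, -0.002, -0.005]
force: [-1.0, -0.5, -0.7]
finger_gap: 0.512
gripper_force: 31.2
```

apply_moves:
  claw: [-1, -1, -1, -1]
  travel:
    - [0, 0, 0.003]
    - [0, 0, 0.006]
    - [0, 0, 0.008]
    - [0, 0, 0.008]
  turn:
    - [0, 0, 0]
    - [0, 0, 0]
    - [0, 0, 0]
    - [0, 0, 0]

```text
t: 7.53
tcp_pos: [0.4216, 0.2772, 0.067]
tool_rot: [0.032, 0.999, 0.001, 0.001]
force: [-0.5, -0.6, -0.2]
finger_gap: 0.514
gripper_force: 31.2
```

```bash
python3 -c "
from h import *
plan([])"
```

```text
t 7.53 at [421.6 277.2  67. ] yaw 86.32 tilt [0.16 0.05] gap 0.514 F [-0.5 -0.6 -0.2] g 31.2
```

Lower until light contact.

apply_moves:
  claw: [-1, -1, -1]
  travel:
    - [0, 0, 0.002]
    - [0, 0, 0.003]
    - [0, 0, 0.003]
  turn:
    - [0, 0, 0]
    - [0, 0, 0]
    - [0, 0, 0]

```text
t: 7.78
tcp_pos: [0.4208, 0.2771, 0.0638]
tool_rot: [0.032, 0.999, 0.0, 0.0]
force: [0.8, -0.3, -0.4]
finger_gap: 0.508
gripper_force: 31.2
```

apply_moves:
  claw: [-1, -1, -1]
  travel:
    - [0, 0, 0.001]
    - [0, 0, 0.001]
    - [0, 0, 0.001]
  turn:
    - [0, 0, 0]
    - [0, 0, 0]
    - [0, 0, 0]

```text
t: 8.03
tcp_pos: [0.4208, 0.2772, 0.0636]
tool_rot: [0.032, 0.999, 0.0, 0.001]
force: [-0.9, -0.5, 7.3]
finger_gap: 0.515
gripper_force: 31.9
```

apply_moves:
  claw: [0.2, 0.6, 1, 1]
  travel:
    - [0, 0, 0]
    - [0, 0, 0]
    - [0, 0, 0]
    - [0, 0, 0]
  turn:
    - [0, 0, 0]
    - [0, 0, 0]
    - [0, 0, 0]
    - [0, 0, 0]

```text
t: 8.37
tcp_pos: [0.4206, 0.277, 0.0624]
tool_rot: [0.032, 0.999, -0.0, -0.0]
force: [-0.2, -0.9, -0.2]
finger_gap: 0.988
gripper_force: 0.0
```

apply_moves:
  claw: [1, 1, 1, 1, 1]
  travel:
    - [0, 0, -0.03]
    - [0, 0, -0.08]
    - [0, 0, -0.13]
    - [0, 0, -0.17]
    - [0, 0, -0.17]
  turn:
    - [0, 0, 0]
    - [0, 0, 0]
    - [0, 0, 0]
    - [0, 0, 0]
    - [0, 0, 0]

```text
t: 8.78
tcp_pos: [0.4245, 0.2787, 0.2045]
tool_rot: [0.032, 0.999, 0.003, 0.006]
force: [0.8, 0.6, -0.1]
finger_gap: 1.0
gripper_force: 0.0
```

```bash
python3 -c "
from h import *
plan([(480,0,200,90),(507,-307,200,92.6),(507,-307,90,92.6)])
s=snap('wrist');c=cloud(s);Z=c[...,2];d=s['depth']
rect('cubetop',0,c,(d>0)&(Z>.095)&(Z<.112)&(np.abs(c[...,0]-.42)<.05)&(np.abs(c[...,1]-.277)<.03))"
```

```text
t 8.78 at [424.5 278.7 204.5] yaw 86.36 tilt [0.71 0.27] gap 1.0 F [ 0.8  0.6 -0.1] g 0.0
  [-0.0457, -0.1716, 0.0028] rz -0.0101 rows>= 3.4
  [-0.0402, -0.173, 0.0029] rz -0.0101 rows>= 3.4
  [-0.0169, -0.1919, -0.0] rz -0.0072 rows>= 3.7
  [-0.0126, -0.1922, -0.0] rz -0.0073 rows>= 3.7
  [0.0, 0.0, 0.1375] rz 0.0 rows>= 2.6
cubetop 3196 xy [420.4 278.5] mean [419.1 278.7 102.7] size 43.4 44.1 ang -3.3
```

Cube stands upright in the tray at (420, 278). Now the stand.

apply_moves:
  claw: [1, 1, 1, 1, 1]
  travel:
    - [-0.046, -0.172, 0.003]
    - [-0.046, -0.172, 0.003]
    - [-0.046, -0.172, 0.003]
    - [-0.046, -0.172, 0.003]
    - [-0.046, -0.172, 0.003]
  turn:
    - [0, 0, -0.01]
    - [0, 0, -0.01]
    - [0, 0, -0.01]
    - [0, 0, -0.01]
    - [0, 0, -0.01]

```text
t: 9.25
tcp_pos: [0.4485, 0.1341, 0.1947]
tool_rot: [0.019, 1.0, -0.001, -0.001]
force: [-0.3, -0.2, 0.2]
finger_gap: 0.996
gripper_force: 0.0
```

apply_moves:
  claw: [1, 1, 1, 1, 1]
  travel:
    - [-0.04, -0.173, 0.003]
    - [-0.04, -0.173, 0.003]
    - [-0.04, -0.173, 0.003]
    - [-0.04, -0.173, 0.003]
    - [-0.04, -0.173, 0.003]
  turn:
    - [0, 0, -0.01]
    - [0, 0, -0.01]
    - [0, 0, -0.01]
    - [0, 0, -0.01]
    - [0, 0, -0.01]

```text
t: 9.67
tcp_pos: [0.477, -0.0047, 0.1927]
tool_rot: [0.003, 1.0, -0.0, -0.0]
force: [0.0, 0.2, 0.2]
finger_gap: 1.003
gripper_force: 0.0
```

apply_moves:
  claw: [1, 1, 1, 1, 1]
  travel:
    - [-0.017, -0.192, 0]
    - [-0.017, -0.192, 0]
    - [-0.017, -0.192, 0]
    - [-0.017, -0.192, 0]
    - [-0.017, -0.192, 0]
  turn:
    - [0, 0, -0.007]
    - [0, 0, -0.007]
    - [0, 0, -0.007]
    - [0, 0, -0.007]
    - [0, 0, -0.007]

```text
t: 10.08
tcp_pos: [0.4911, -0.1596, 0.1931]
tool_rot: [-0.009, 1.0, -0.001, 0.001]
force: [0.5, -0.3, -0.0]
finger_gap: 0.999
gripper_force: 0.0
```

apply_moves:
  claw: [1, 1, 1, 1, 1]
  travel:
    - [-0.013, -0.192, 0]
    - [-0.013, -0.192, 0]
    - [-0.013, -0.192, 0]
    - [-0.013, -0.192, 0]
    - [-0.013, -0.192, 0]
  turn:
    - [0, 0, -0.007]
    - [0, 0, -0.007]
    - [0, 0, -0.007]
    - [0, 0, -0.007]
    - [0, 0, -0.007]

```text
t: 10.5
tcp_pos: [0.5046, -0.3131, 0.1929]
tool_rot: [-0.02, 1.0, -0.001, 0.001]
force: [0.5, 0.2, -0.3]
finger_gap: 1.006
gripper_force: 0.0
```

```bash
python3 -c "
from h import *
s=snap('wrist','w3.png');c=cloud(s);Z=c[...,2];d=s['depth'];a=(d>0)&(np.abs(c[...,0]-.507)<.05)&(np.abs(c[...,1]+.307)<.035)
rect('rib',0,c,a&(Z>.046)&(Z<.065));rect('stand',0,c,a&(Z>.013)&(c[...,0]>.477)&(Z<.065))
hsv=cv2.cvtColor(s['pixels'],cv2.COLOR_RGB2HSV);H,S,V=[hsv[...,i].astype(int) for i in range(3)]
a=(d>0)&(np.abs(c[...,0]-.394)<.1)&(np.abs(c[...,1]+.317)<.08)&(Z<.012)
rect('red',0,c,a&((H<12)|(H>172))&(S>90)&(V>120)&(c[...,0]<.427))
plan([(507,-307,90,92.6)])"
```

```text
rib 1117 xy [ 507.2 -306.7] mean [ 505.9 -307.1   55.2] size 18.7 46.1 ang 3.4
stand 2412 xy [ 504.5 -306.9] mean [ 498.5 -307.4   40.1] size 48.7 46.1 ang 2.4
red 8082 xy [ 394.4 -318. ] mean [ 394.  -317.6    6.1] size 59.0 110.9 ang 4.4
t 10.55 at [ 503.6 -309.6  192.5] yaw 92.33 tilt [-0.02  0.07] gap 1.003 F [-0.3  0.2 -0. ] g 0.0
  [-0.0044, 0.0031, 0.1282] rz -0.0015 rows>= 2.5
```

View pics/w3.png

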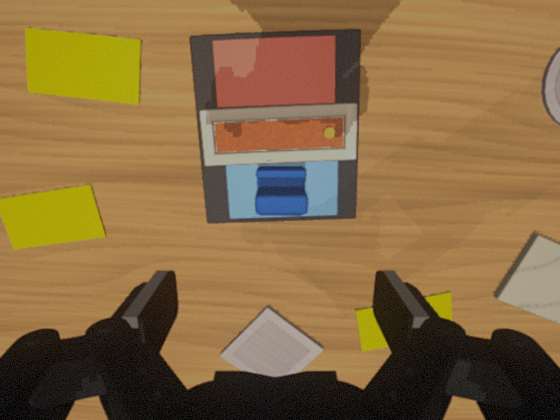

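The red mat is clear (275,70); the stand's rib is at (282,203) with its lip toward the dish. I grip it next.

apply_moves:
  claw: [1, 1, 1, 1, 1]
  travel:
    - [-0.004, 0.003, 0.04]
    - [-0.004, 0.003, 0.08]
    - [-0.004, 0.003, 0.12]
    - [-0.004, 0.003, 0.155]
    - [-0.004, 0.003, 0.155]
  turn:
    - [0, 0, -0.003]
    - [0, 0, -0.003]
    - [0, 0, -0.003]
    - [0, 0, -0.003]
    - [0, 0, -0.003]

```text
t: 10.97
tcp_pos: [0.5025, -0.2998, 0.0639]
tool_rot: [-0.027, 1.0, 0.005, -0.005]
force: [-0.0, 0.9, -0.0]
finger_gap: 1.002
gripper_force: 0.0
```

apply_moves:
  claw: [1, 1, 1]
  travel:
    - [0, 0, 0]
    - [0, 0, 0]
    - [0, 0, 0]
  turn:
    - [0, 0, 0]
    - [0, 0, 0]
    - [0, 0, 0]

```text
t: 11.22
tcp_pos: [0.5075, -0.3064, 0.0717]
tool_rot: [-0.027, 1.0, -0.001, 0.001]
force: [0.0, -0.6, 0.2]
finger_gap: 1.002
gripper_force: 0.0
```

```bash
python3 -c "
from h import *
plan([(506.8,-307,14,93)])"
```

```text
t 11.22 at [ 507.5 -306.4   71.7] yaw 93.05 tilt [ 0.15 -0.12] gap 1.002 F [ 0.  -0.6  0.2] g 0.0
  [0.0009, -0.0008, 0.0721] rz 0.0003 rows>= 1.4
```

apply_moves:
  claw: [1, 1, 1, 1, 1]
  travel:
    - [0, -0.001, 0.02]
    - [0, -0.001, 0.04]
    - [0, -0.001, 0.06]
    - [0, -0.001, 0.071]
    - [0, -0.001, 0.071]
  turn:
    - [0, 0, 0]
    - [0, 0, 0]
    - [0, 0, 0]
    - [0, 0, 0]
    - [0, 0, 0]

```text
t: 11.63
tcp_pos: [0.506, -0.3069, 0.0127]
tool_rot: [-0.026, 1.0, 0.0, -0.0]
force: [0.3, 0.0, 0.5]
finger_gap: 1.0
gripper_force: 0.0
```

apply_moves:
  claw: [0.4, -0.2, -1, -1, -1]
  travel:
    - [0, 0, 0]
    - [0, 0, 0]
    - [0, 0, 0]
    - [0, 0, 0]
    - [0, 0, 0]
  turn:
    - [0, 0, 0]
    - [0, 0, 0]
    - [0, 0, 0]
    - [0, 0, 0]
    - [0, 0, 0]
  newtons: 30

```text
t: 12.05
tcp_pos: [0.5069, -0.3079, 0.0142]
tool_rot: [-0.026, 1.0, -0.001, 0.001]
force: [-0.6, 0.4, 5.5]
finger_gap: 0.537
gripper_force: 31.7
```

apply_moves:
  claw: [-1, -1, -1, -1]
  travel:
    - [0, 0, 0]
    - [0, 0, 0]
    - [0, 0, 0]
    - [0, 0, 0]
  turn:
    - [0, 0, 0]
    - [0, 0, 0]
    - [0, 0, 0]
    - [0, 0, 0]

```text
t: 12.38
tcp_pos: [0.5069, -0.3079, 0.0142]
tool_rot: [-0.026, 1.0, -0.001, 0.001]
force: [-0.8, -0.9, 6.7]
finger_gap: 0.534
gripper_force: 31.8
```

```bash
python3 -c "
from h import *
plan([(507,-307,140,93),(500,0,200,90),(489,273,200,86.6)])"
```

```text
t 12.38 at [ 506.9 -307.9   14.2] yaw 92.99 tilt [ 0.1  -0.09] gap 0.534 F [-0.8 -0.9  6.7] g 31.8
  [-0.0002, 0.0011, -0.1573] rz -0.0 rows>= 3.0
  [-0.0056, 0.1918, -0.0375] rz 0.0083 rows>= 3.8
  [-0.0007, 0.192, -0.0375] rz 0.0083 rows>= 3.8
  [0.0069, 0.1706, 0.0] rz 0.0095 rows>= 3.3
  [0.012, 0.1703, 0.0] rz 0.0094 rows>= 3.3
```

apply_moves:
  claw: [-1, -1, -1, -1, -1]
  travel:
    - [0, 0, -0.02]
    - [0, 0, -0.06]
    - [0, 0, -0.11]
    - [0, 0, -0.15]
    - [0, 0, -0.157]
  turn:
    - [0, 0, 0]
    - [0, 0, 0]
    - [0, 0, 0]
    - [0, 0, 0]
    - [0, 0, 0]

```text
t: 12.8
tcp_pos: [0.5089, -0.3096, 0.1443]
tool_rot: [-0.026, 1.0, -0.004, 0.004]
force: [0.6, -0.5, -0.6]
finger_gap: 0.53
gripper_force: 31.2
```

apply_moves:
  claw: [-1, -1, -1, -1, -1]
  travel:
    - [-0.001, 0.038, -0.008]
    - [-0.002, 0.076, -0.015]
    - [-0.003, 0.115, -0.023]
    - [-0.004, 0.153, -0.03]
    - [-0.006, 0.192, -0.037]
  turn:
    - [0, 0, 0.002]
    - [0, 0, 0.004]
    - [0, 0, 0.006]
    - [0, 0, 0.007]
    - [0, 0, 0.008]

```text
t: 13.22
tcp_pos: [0.502, -0.1521, 0.1677]
tool_rot: [-0.013, 1.0, 0.0, -0.001]
force: [0.9, 0.7, -1.0]
finger_gap: 0.537
gripper_force: 31.2
```

apply_moves:
  claw: [-1, -1, -1, -1, -1]
  travel:
    - [0, 0.038, -0.008]
    - [0, 0.076, -0.015]
    - [0, 0.115, -0.023]
    - [0, 0.153, -0.03]
    - [-0.001, 0.192, -0.037]
  turn:
    - [0, 0, 0.002]
    - [0, 0, 0.004]
    - [0, 0, 0.006]
    - [0, 0, 0.007]
    - [0, 0, 0.008]

```text
t: 13.63
tcp_pos: [0.4985, 0.0015, 0.1973]
tool_rot: [-0.001, 1.0, 0.0, -0.001]
force: [0.7, 0.5, -1.2]
finger_gap: 0.537
gripper_force: 31.2
```

apply_moves:
  claw: [-1, -1, -1, -1, -1]
  travel:
    - [0.001, 0.034, 0]
    - [0.003, 0.068, 0]
    - [0.004, 0.102, 0]
    - [0.006, 0.136, 0]
    - [0.007, 0.171, 0]
  turn:
    - [0, 0, 0.002]
    - [0, 0, 0.004]
    - [0, 0, 0.006]
    - [0, 0, 0.008]
    - [0, 0, 0.009]

```text
t: 14.05
tcp_pos: [0.4926, 0.1379, 0.197]
tool_rot: [0.013, 1.0, -0.0, -0.001]
force: [-0.2, -0.5, -1.4]
finger_gap: 0.536
gripper_force: 31.2
```

apply_moves:
  claw: [-1, -1, -1, -1, -1]
  travel:
    - [0.003, 0.045, 0]
    - [0.006, 0.09, 0]
    - [0.009, 0.135, 0]
    - [0.012, 0.17, 0]
    - [0.012, 0.17, 0]
  turn:
    - [0, 0, 0.002]
    - [0, 0, 0.004]
    - [0, 0, 0.006]
    - [0, 0, 0.009]
    - [0, 0, 0.009]

```text
t: 14.47
tcp_pos: [0.4867, 0.2776, 0.1971]
tool_rot: [0.025, 1.0, 0.001, -0.0]
force: [0.7, -0.5, -0.4]
finger_gap: 0.535
gripper_force: 31.3
```

```bash
python3 -c "
from h import *
plan([(490,274,73,86.6)])"
```

```text
t 14.47 at [486.7 277.6 197.1] yaw 87.13 tilt [-0.01  0.13] gap 0.535 F [ 0.7 -0.5 -0.4] g 31.3
  [-0.0044, -0.0043, 0.1551] rz 0.003 rows>= 3.0
```

apply_moves:
  claw: [-1, -1, -1, -1, -1]
  travel:
    - [-0.004, -0.001, 0.03]
    - [-0.004, -0.001, 0.07]
    - [-0.004, -0.001, 0.11]
    - [-0.004, -0.001, 0.14]
    - [-0.004, -0.001, 0.153]
  turn:
    - [0, 0, 0.003]
    - [0, 0, 0.003]
    - [0, 0, 0.003]
    - [0, 0, 0.003]
    - [0, 0, 0.003]

```text
t: 14.88
tcp_pos: [0.488, 0.2705, 0.0715]
tool_rot: [0.032, 0.999, -0.001, -0.004]
force: [0.4, 0.0, -0.3]
finger_gap: 0.532
gripper_force: 31.3
```

apply_moves:
  claw: [-1, -1, -1, -1]
  travel:
    - [0, 0, 0.002]
    - [0, 0, 0.004]
    - [0, 0, 0.006]
    - [0, 0, 0.006]
  turn:
    - [0, 0, 0]
    - [0, 0, 0]
    - [0, 0, 0]
    - [0, 0, 0]

```text
t: 15.22
tcp_pos: [0.4919, 0.2722, 0.0717]
tool_rot: [0.032, 0.999, 0.0, 0.001]
force: [0.1, 1.2, -1.1]
finger_gap: 0.535
gripper_force: 31.3
```

apply_moves:
  claw: [-1, -1, -1]
  travel:
    - [0, 0, 0.003]
    - [0, 0, 0.005]
    - [0, 0, 0.005]
  turn:
    - [0, 0, 0]
    - [0, 0, 0]
    - [0, 0, 0]

```text
t: 15.47
tcp_pos: [0.4915, 0.2722, 0.0672]
tool_rot: [0.032, 0.999, 0.0, 0.001]
force: [-0.2, -0.0, 0.7]
finger_gap: 0.54
gripper_force: 31.4
```

apply_moves:
  claw: [-1, -1, -1]
  travel:
    - [0, 0, 0.001]
    - [0, 0, 0.001]
    - [0, 0, 0.001]
  turn:
    - [0, 0, 0]
    - [0, 0, 0]
    - [0, 0, 0]

```text
t: 15.72
tcp_pos: [0.4915, 0.2722, 0.0672]
tool_rot: [0.032, 0.999, 0.0, 0.001]
force: [-0.6, -0.9, 7.1]
finger_gap: 0.537
gripper_force: 32.1
```

apply_moves:
  claw: [0.2, 0.6, 1, 1]
  travel:
    - [0, 0, 0]
    - [0, 0, 0]
    - [0, 0, 0]
    - [0, 0, 0]
  turn:
    - [0, 0, 0]
    - [0, 0, 0]
    - [0, 0, 0]
    - [0, 0, 0]

```text
t: 16.05
tcp_pos: [0.4907, 0.2719, 0.0656]
tool_rot: [0.032, 0.999, -0.0, -0.0]
force: [0.5, 0.7, 0.4]
finger_gap: 0.988
gripper_force: 0.0
```

apply_moves:
  claw: [1, 1, 1, 1, 1]
  travel:
    - [0, 0, -0.03]
    - [0, 0, -0.08]
    - [0, 0, -0.12]
    - [0, 0, -0.16]
    - [0, 0, -0.16]
  turn:
    - [0, 0, 0]
    - [0, 0, 0]
    - [0, 0, 0]
    - [0, 0, 0]
    - [0, 0, 0]

```text
t: 16.47
tcp_pos: [0.4947, 0.2734, 0.1999]
tool_rot: [0.032, 0.999, 0.002, 0.006]
force: [1.1, 0.2, -0.4]
finger_gap: 0.999
gripper_force: 0.0
```

```bash
python3 -c "
from h import *
s=snap('wrist','w4.png')
plan([(500,0,230,25),(450,-311.2,230,4.9)],deg=33)"
```

```text
t 16.52 at [493.2 272.8 197.3] yaw 86.34 tilt [0.46 0.15] gap 1.002 F [ 0.1 -0.1  0.2] g 0.0
  [-0.0151, -0.1699, -0.0205] rz 0.1704 rows>= 4.3
  [-0.0997, -0.1384, -0.0204] rz 0.1704 rows>= 4.3
  [-0.1631, -0.1105, -0.0] rz 0.0558 rows>= 3.8
  [-0.1798, -0.0804, -0.0] rz 0.0559 rows>= 3.8
```

View pics/w4.png

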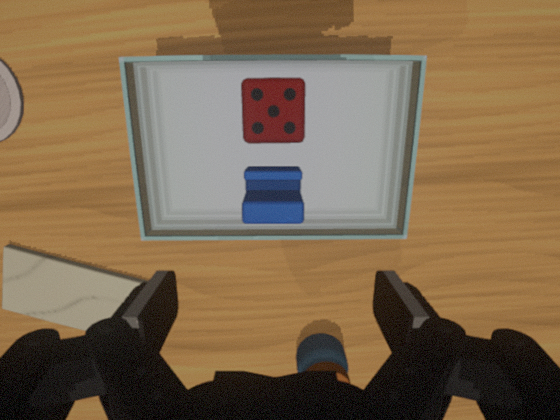

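Cube (274,110) and stand (273,195) stand upright in the top tier. Next, the dish.

apply_moves:
  claw: [1, 1, 1, 1, 1]
  travel:
    - [-0.015, -0.17, -0.021]
    - [-0.015, -0.17, -0.021]
    - [-0.015, -0.17, -0.021]
    - [-0.015, -0.17, -0.021]
    - [-0.015, -0.17, -0.021]
  turn:
    - [0, 0, 0.17]
    - [0, 0, 0.17]
    - [0, 0, 0.17]
    - [0, 0, 0.17]
    - [0, 0, 0.17]

```text
t: 16.93
tcp_pos: [0.4936, 0.1321, 0.2096]
tool_rot: [0.299, 0.954, -0.001, -0.001]
force: [-0.1, 0.2, 0.1]
finger_gap: 0.999
gripper_force: 0.0
```

apply_moves:
  claw: [1, 1, 1, 1, 1]
  travel:
    - [-0.1, -0.138, -0.02]
    - [-0.1, -0.138, -0.02]
    - [-0.1, -0.138, -0.02]
    - [-0.1, -0.138, -0.02]
    - [-0.1, -0.138, -0.02]
  turn:
    - [0, 0, 0.17]
    - [0, 0, 0.17]
    - [0, 0, 0.17]
    - [0, 0, 0.17]
    - [0, 0, 0.17]

```text
t: 17.35
tcp_pos: [0.4981, -0.0043, 0.2256]
tool_rot: [0.54, 0.841, -0.001, -0.0]
force: [-0.7, -0.1, 0.4]
finger_gap: 1.002
gripper_force: 0.0
```

apply_moves:
  claw: [1, 1, 1, 1, 1]
  travel:
    - [-0.163, -0.11, 0]
    - [-0.163, -0.11, 0]
    - [-0.163, -0.11, 0]
    - [-0.163, -0.11, 0]
    - [-0.163, -0.11, 0]
  turn:
    - [0, 0, 0.056]
    - [0, 0, 0.056]
    - [0, 0, 0.056]
    - [0, 0, 0.056]
    - [0, 0, 0.056]

```text
t: 17.77
tcp_pos: [0.4733, -0.1617, 0.2253]
tool_rot: [0.611, 0.792, -0.001, 0.0]
force: [-0.1, 0.4, -0.1]
finger_gap: 1.001
gripper_force: 0.0
```

apply_moves:
  claw: [1, 1, 1, 1, 1]
  travel:
    - [-0.18, -0.08, 0]
    - [-0.18, -0.08, 0]
    - [-0.18, -0.08, 0]
    - [-0.18, -0.08, 0]
    - [-0.18, -0.08, 0]
  turn:
    - [0, 0, 0.056]
    - [0, 0, 0.056]
    - [0, 0, 0.056]
    - [0, 0, 0.056]
    - [0, 0, 0.056]

```text
t: 18.18
tcp_pos: [0.449, -0.3178, 0.2254]
tool_rot: [0.678, 0.735, -0.001, 0.001]
force: [-0.1, -0.6, -0.5]
finger_gap: 0.999
gripper_force: 0.0
```

```bash
cat > mats.py <<'E'
from h import *
s=snap('wrist','w5.png');c=cloud(s);Z=c[...,2];d=s['depth']
hsv=cv2.cvtColor(s['pixels'],cv2.COLOR_RGB2HSV);H,S,V=[hsv[...,i].astype(int) for i in range(3)]
X,Y=c[...,0],c[...,1];ok=d>0
try: rect('dish',0,c,ok&(abs(X-.45)<.08)&(abs(Y+.311)<.1)&(Z>.016)&(Z<.04)&(S<70))
except Exception as e: print(e)
rect('red',0,c,ok&(abs(X-.394)<.06)&(abs(Y+.317)<.08)&(Z<.012)&((H<12)|(H>172))&(S>90)&(V>120))
rect('blue',0,c,ok&(abs(X-.504)<.06)&(abs(Y+.307)<.08)&(Z<.012)&(H>90)&(H<130)&(V>110))
E
python3 mats.py; python3 -c "
from h import *
plan([(450,-311.2,80,4.9)])"
```

```text
dish 3431 xy [ 450.4 -310.6] mean [ 450.2 -305.6   27.7] size 50.1 139.4 ang 4.9
red 5322 xy [ 394.2 -317.7] mean [ 394.5 -315.2    6. ] size 59.4 110.6 ang 4.5
blue 5261 xy [ 505.5 -305.9] mean [ 504.9 -303.     5.9] size 58.2 111.4 ang 4.9
t 18.23 at [ 448.7 -314.3  225.1] yaw 4.72 tilt [-0.05  0.05] gap 1.001 F [-0.7  0.8 -0.2] g 0.0
  [0.0037, 0.0019, 0.1814] rz -0.001 rows>= 3.5
```

View pics/w5.png

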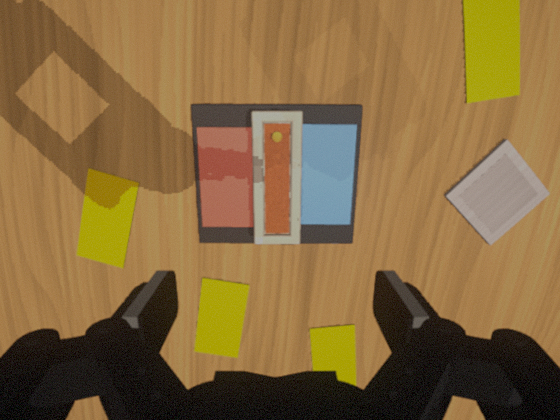

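Dish at (277,178) is free on both sides, with the mats at (226,178) and (328,175). Next I descend across its width.

apply_moves:
  claw: [1, 1, 1, 1, 1]
  travel:
    - [0.004, 0.002, 0.04]
    - [0.004, 0.002, 0.08]
    - [0.004, 0.002, 0.12]
    - [0.004, 0.002, 0.16]
    - [0.004, 0.002, 0.19]
  turn:
    - [0, 0, -0.001]
    - [0, 0, -0.001]
    - [0, 0, -0.001]
    - [0, 0, -0.001]
    - [0, 0, -0.001]

```text
t: 18.65
tcp_pos: [0.4495, -0.3051, 0.0715]
tool_rot: [0.674, 0.739, 0.0, -0.003]
force: [-0.9, 1.0, 0.0]
finger_gap: 0.999
gripper_force: 0.0
```

apply_moves:
  claw: [1, 1, 1, 1]
  travel:
    - [0, 0, 0.01]
    - [0, 0, 0.02]
    - [0, 0, 0.02]
    - [0, 0, 0.02]
  turn:
    - [0, 0, 0]
    - [0, 0, 0]
    - [0, 0, 0]
    - [0, 0, 0]

```text
t: 18.98
tcp_pos: [0.4512, -0.3083, 0.0591]
tool_rot: [0.674, 0.738, 0.0, 0.0]
force: [-0.2, -0.7, 0.3]
finger_gap: 1.003
gripper_force: 0.0
```

```bash
python3 -c "
from h import *
plan([(450.3,-310.8,6.5,4.9)])"
```

```text
t 18.98 at [ 451.2 -308.3   59.1] yaw 5.2 tilt [ 0.03 -0.03] gap 1.003 F [-0.2 -0.7  0.3] g 0.0
  [-0.003, -0.0014, 0.0657] rz 0.0016 rows>= 1.3
```

apply_moves:
  claw: [1, 1, 1, 1, 1]
  travel:
    - [0, -0.001, 0.02]
    - [0.001, -0.001, 0.04]
    - [0.001, -0.001, 0.055]
    - [0.001, -0.001, 0.062]
    - [0.001, -0.001, 0.065]
  turn:
    - [0, 0, 0.001]
    - [0, 0, 0.001]
    - [0, 0, 0.001]
    - [0, 0, 0.001]
    - [0, 0, 0.001]

```text
t: 19.4
tcp_pos: [0.4499, -0.3079, 0.0065]
tool_rot: [0.676, 0.737, -0.0, 0.0]
force: [0.1, -0.1, -0.2]
finger_gap: 0.997
gripper_force: 0.0
```

apply_moves:
  claw: [0.6, 0.4, 0.3, 0.3, 0.3]
  travel:
    - [0, 0, 0]
    - [0, 0, 0]
    - [0, 0, 0]
    - [0, 0, 0]
    - [0, 0, 0]
  turn:
    - [0, 0, 0]
    - [0, 0, 0]
    - [0, 0, 0]
    - [0, 0, 0]
    - [0, 0, 0]
  newtons: 40

```text
t: 19.82
tcp_pos: [0.4501, -0.3081, 0.007]
tool_rot: [0.676, 0.737, -0.0, 0.0]
force: [0.5, 0.7, -0.0]
finger_gap: 0.65
gripper_force: 0.0
```

```bash
python3 -c "
from h import *
plan([(450.3,-310.8,6.5,4.9)])"
```

```text
t 19.82 at [ 450.1 -308.1    7. ] yaw 4.98 tilt [ 0.04 -0.04] gap 0.65 F [ 0.5  0.7 -0. ] g 0.0
  [-0.0034, -0.0, 0.0006] rz 0.0004 rows>= 0.1
```

apply_moves:
  claw: [0.3, 0.3, -1, -1, -1]
  travel:
    - [-0.003, 0, 0]
    - [-0.003, 0, 0]
    - [-0.003, 0, 0]
    - [-0.003, 0, 0]
    - [-0.003, 0, 0]
  turn:
    - [0, 0, 0]
    - [0, 0, 0]
    - [0, 0, 0]
    - [0, 0, 0]
    - [0, 0, 0]
  newtons: 60

```text
t: 20.23
tcp_pos: [0.4502, -0.3107, 0.007]
tool_rot: [0.676, 0.737, -0.0, 0.0]
force: [-2.0, -1.0, 4.3]
finger_gap: 0.566
gripper_force: 64.9
```

apply_moves:
  claw: [-1, -1, -1, -1, -1]
  travel:
    - [0, 0, 0]
    - [0, 0, 0]
    - [0, 0, 0]
    - [0, 0, 0]
    - [0, 0, 0]
  turn:
    - [0, 0, 0]
    - [0, 0, 0]
    - [0, 0, 0]
    - [0, 0, 0]
    - [0, 0, 0]

```text
t: 20.65
tcp_pos: [0.4502, -0.3107, 0.007]
tool_rot: [0.676, 0.737, -0.0, 0.0]
force: [-1.8, -2.4, 4.5]
finger_gap: 0.569
gripper_force: 64.9
```

```bash
python3 -c "
from h import *
plan([(450.3,-310.8,15,4.9)])"
```

```text
t 20.65 at [ 450.2 -310.7    7. ] yaw 4.96 tilt [ 0.03 -0.05] gap 0.569 F [-1.8 -2.4  4.5] g 64.9
  [-0.0001, 0.0001, -0.01] rz 0.0004 rows>= 0.2
```

apply_moves:
  claw: [-1, -1, -1, -1, -1]
  travel:
    - [0, 0, -0.005]
    - [0, 0, -0.015]
    - [0, 0, -0.03]
    - [0, 0, -0.05]
    - [0, 0, -0.06]
  turn:
    - [0, 0, 0]
    - [0, 0, 0]
    - [0, 0, 0]
    - [0, 0, 0]
    - [0, 0, 0]

```text
t: 21.07
tcp_pos: [0.4505, -0.3105, 0.0563]
tool_rot: [0.676, 0.737, -0.0, 0.001]
force: [0.5, -0.6, -3.8]
finger_gap: 0.571
gripper_force: 64.0
```

apply_moves:
  claw: [-1, -1, -1, -1, -1]
  travel:
    - [0, 0, -0.02]
    - [0, 0, -0.05]
    - [0, 0, -0.08]
    - [0, 0, -0.1]
    - [0, 0, -0.105]
  turn:
    - [0, 0, 0]
    - [0, 0, 0]
    - [0, 0, 0]
    - [0, 0, 0]
    - [0, 0, 0]

```text
t: 21.48
tcp_pos: [0.4513, -0.3113, 0.1418]
tool_rot: [0.676, 0.737, -0.0, 0.003]
force: [0.4, -0.3, -4.3]
finger_gap: 0.57
gripper_force: 64.0
```

```bash
python3 -c "
from h import *
plan([(608,35,140,-19.7)],per=125)"
```

```text
t 21.48 at [ 451.3 -311.3  141.8] yaw 4.99 tilt [ 0.24 -0.25] gap 0.57 F [ 0.4 -0.3 -4.3] g 64.0
  [0.1036, 0.0582, 0.0006] rz 0.0343 rows>= 2.3
  [0.1092, 0.0467, 0.0005] rz 0.0343 rows>= 2.3
  [0.1136, 0.0347, 0.0006] rz 0.0343 rows>= 2.3
  [0.1166, 0.0223, 0.0005] rz 0.0343 rows>= 2.3
```

apply_moves:
  claw: [-1, -1, -1, -1, -1]
  travel:
    - [0.015, 0.008, 0]
    - [0.035, 0.02, 0]
    - [0.058, 0.033, 0]
    - [0.08, 0.045, 0]
    - [0.104, 0.058, 0]
  turn:
    - [0, 0, 0.005]
    - [0, 0, 0.012]
    - [0, 0, 0.02]
    - [0, 0, 0.027]
    - [0, 0, 0.034]

```text
t: 21.9
tcp_pos: [0.4886, -0.2223, 0.1379]
tool_rot: [0.715, 0.699, -0.0, -0.001]
force: [0.2, 0.2, -3.7]
finger_gap: 0.575
gripper_force: 63.9
```

apply_moves:
  claw: [-1, -1, -1, -1, -1]
  travel:
    - [0.022, 0.009, 0]
    - [0.044, 0.019, 0]
    - [0.066, 0.028, 0]
    - [0.087, 0.037, 0]
    - [0.109, 0.047, 0]
  turn:
    - [0, 0, 0.007]
    - [0, 0, 0.014]
    - [0, 0, 0.021]
    - [0, 0, 0.028]
    - [0, 0, 0.034]

```text
t: 22.32
tcp_pos: [0.5278, -0.1356, 0.1378]
tool_rot: [0.751, 0.661, -0.0, -0.001]
force: [0.8, 0.2, -4.0]
finger_gap: 0.569
gripper_force: 63.9
```

apply_moves:
  claw: [-1, -1, -1, -1, -1]
  travel:
    - [0.023, 0.007, 0]
    - [0.046, 0.014, 0]
    - [0.068, 0.021, 0]
    - [0.091, 0.028, 0]
    - [0.114, 0.035, 0]
  turn:
    - [0, 0, 0.007]
    - [0, 0, 0.014]
    - [0, 0, 0.021]
    - [0, 0, 0.028]
    - [0, 0, 0.034]

```text
t: 22.73
tcp_pos: [0.5671, -0.0488, 0.1377]
tool_rot: [0.785, 0.619, -0.001, -0.001]
force: [0.7, -0.4, -4.4]
finger_gap: 0.568
gripper_force: 63.9
```

apply_moves:
  claw: [-1, -1, -1, -1, -1]
  travel:
    - [0.023, 0.005, 0]
    - [0.05, 0.01, 0]
    - [0.08, 0.015, 0]
    - [0.102, 0.02, 0]
    - [0.115, 0.022, 0]
  turn:
    - [0, 0, 0.007]
    - [0, 0, 0.015]
    - [0, 0, 0.024]
    - [0, 0, 0.03]
    - [0, 0, 0.034]

```text
t: 23.15
tcp_pos: [0.6061, 0.0377, 0.1376]
tool_rot: [0.816, 0.577, -0.0, -0.001]
force: [0.4, -0.0, -3.4]
finger_gap: 0.57
gripper_force: 63.9
```

Run:
```python
from h import *
s=snap('wrist','w6.png');c=cloud(s);Z=c[...,2];X,Y=c[...,0],c[...,1];ok=s['depth']>0
print('slab part',c[ok&(Z>.006)&(Z<.014)].mean(0))
rect('slab',0,c,ok&(abs(X-.608)<.12)&(abs(Y-.035)<.12)&(Z>.006)&(Z<.014))
rect('dish',0,c,ok&(abs(X-.608)<.12)&(abs(Y-.035)<.12)&(Z>.12)&(Z<.18)&(s['pixels'].min(2)>110))
t=snap('top');c=cloud(t);Z=c[...,2];X,Y=c[...,0],c[...,1];z=np.load('top1.npz');c=z['c'];Z=c[...,2];ok=z['d']>0
w=ok&(abs(c[...,0]-.608)<.13)&(abs(c[...,1]-.035)<.13)
hsv=cv2.cvtColor(z['p'],cv2.COLOR_RGB2HSV)
rect('slab top',0,c,w&(hsv[...,1]<75)&(hsv[...,2]>110))
plan([(608,35,140,-19.7)])
```

```text
slab part [0.52970528 0.07947369 0.00881811]
slab 3318 xy [635.7 108.6] mean [635.6 108.7  10. ] size 83.8 23.3 ang -20.3
dish 10252 xy [617.7  71.2] mean [622.1  82.9 158.3] size 49.7 66.7 ang -19.6
slab top 1653 xy [610.6  37.5] mean [609.3  36.6   9.1] size 84.4 176.4 ang -19.8
t 23.25 at [605.8  37.4 137.6] yaw -19.35 tilt [-0.08  0.03] gap 0.573 F [-0.5 -0.4 -2.8] g 63.9
  [-0.0019, 0.0036, -0.003] rz 0.002 rows>= 0.1
```

View pics/w6.png

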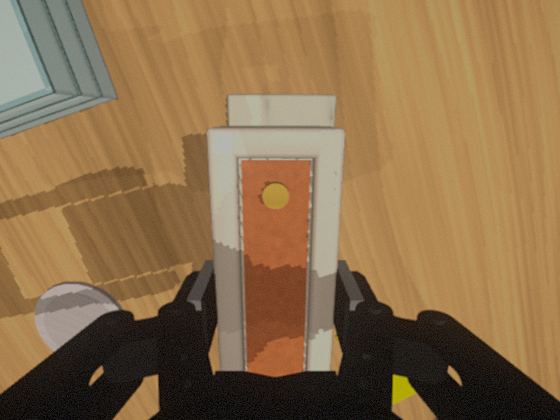

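The dish is level and held centrally, with the slab's far end visible at (280,112). The slab centre works out to about (610, 37.5) mm at −20°.

```bash
python3 -c "
from h import *
plan([(610.2,38,60,-20),(610.2,38,20,-20)])"
```

```text
t 23.25 at [605.8  37.4 137.6] yaw -19.35 tilt [-0.08  0.03] gap 0.573 F [-0.5 -0.4 -2.8] g 63.9
  [0.0026, 0.005, 0.097] rz 0.0036 rows>= 1.9
  [-0.0, -0.0, 0.05] rz 0.0 rows>= 1.0
```

apply_moves:
  claw: [-1, -1, -1, -1, -1]
  travel:
    - [0.003, 0.005, 0.015]
    - [0.003, 0.005, 0.035]
    - [0.003, 0.005, 0.06]
    - [0.003, 0.005, 0.085]
    - [0.003, 0.005, 0.097]
  turn:
    - [0, 0, 0.004]
    - [0, 0, 0.004]
    - [0, 0, 0.004]
    - [0, 0, 0.004]
    - [0, 0, 0.004]

```text
t: 23.67
tcp_pos: [0.6083, 0.0354, 0.0575]
tool_rot: [0.821, 0.571, -0.002, -0.002]
force: [0.0, 0.4, -3.1]
finger_gap: 0.57
gripper_force: 63.7
```

apply_moves:
  claw: [-1, -1, -1, -1, -1]
  travel:
    - [0, 0, 0.01]
    - [0, 0, 0.025]
    - [0, 0, 0.04]
    - [0, 0, 0.048]
    - [0, 0, 0.048]
  turn:
    - [0, 0, 0]
    - [0, 0, 0]
    - [0, 0, 0]
    - [0, 0, 0]
    - [0, 0, 0]

```text
t: 24.08
tcp_pos: [0.6096, 0.0364, 0.0209]
tool_rot: [0.82, 0.572, -0.001, -0.001]
force: [-0.5, 0.2, -2.9]
finger_gap: 0.571
gripper_force: 63.8
```

```bash
python3 -c "
from h import *
plan([(610.2,38,14,-20)])"
```

```text
t 24.08 at [609.6  36.4  20.9] yaw -20.23 tilt [-0.17  0.02] gap 0.571 F [-0.5  0.2 -2.9] g 63.8
  [0.0022, -0.0, 0.0086] rz -0.0013 rows>= 0.2
```

apply_moves:
  claw: [-1, -1, -1, -1]
  travel:
    - [0.002, 0, 0.003]
    - [0.002, 0, 0.006]
    - [0.002, 0, 0.008]
    - [0.002, 0, 0.008]
  turn:
    - [0, 0, -0.001]
    - [0, 0, -0.001]
    - [0, 0, -0.001]
    - [0, 0, -0.001]

```text
t: 24.42
tcp_pos: [0.6114, 0.038, 0.0163]
tool_rot: [0.819, 0.573, 0.0, 0.0]
force: [-0.8, 0.2, -3.8]
finger_gap: 0.571
gripper_force: 63.8
```

apply_moves:
  claw: [-1, -1, -1]
  travel:
    - [0, 0, 0.001]
    - [0, 0, 0.001]
    - [0, 0, 0.001]
  turn:
    - [0, 0, 0]
    - [0, 0, 0]
    - [0, 0, 0]

```text
t: 24.67
tcp_pos: [0.6114, 0.0379, 0.0156]
tool_rot: [0.819, 0.573, 0.0, 0.0]
force: [-0.3, -0.6, -4.2]
finger_gap: 0.571
gripper_force: 63.8
```

apply_moves:
  claw: [-1, -1, -1]
  travel:
    - [0, 0, 0.001]
    - [0, 0, 0.001]
    - [0, 0, 0.001]
  turn:
    - [0, 0, 0]
    - [0, 0, 0]
    - [0, 0, 0]

```text
t: 24.92
tcp_pos: [0.6112, 0.0379, 0.0145]
tool_rot: [0.819, 0.573, -0.0, -0.0]
force: [0.4, -0.0, -3.6]
finger_gap: 0.57
gripper_force: 63.8
```

apply_moves:
  claw: [-1, -1, -1]
  travel:
    - [0, 0, 0.001]
    - [0, 0, 0.001]
    - [0, 0, 0.001]
  turn:
    - [0, 0, 0]
    - [0, 0, 0]
    - [0, 0, 0]

```text
t: 25.17
tcp_pos: [0.6111, 0.0378, 0.0136]
tool_rot: [0.819, 0.573, -0.0, -0.0]
force: [-0.1, 0.4, -4.7]
finger_gap: 0.572
gripper_force: 63.8
```

apply_moves:
  claw: [-1, -1, -1]
  travel:
    - [0, 0, 0.001]
    - [0, 0, 0.001]
    - [0, 0, 0.001]
  turn:
    - [0, 0, 0]
    - [0, 0, 0]
    - [0, 0, 0]

```text
t: 25.42
tcp_pos: [0.6113, 0.0379, 0.013]
tool_rot: [0.819, 0.573, 0.0, 0.0]
force: [0.2, -0.4, -2.1]
finger_gap: 0.568
gripper_force: 63.9
```

apply_moves:
  claw: [-1, -1, -1]
  travel:
    - [0, 0, 0.0005]
    - [0, 0, 0.0005]
    - [0, 0, 0.0005]
  turn:
    - [0, 0, 0]
    - [0, 0, 0]
    - [0, 0, 0]

```text
t: 25.67
tcp_pos: [0.6114, 0.0378, 0.013]
tool_rot: [0.819, 0.573, 0.0, 0.0]
force: [-0.9, 0.0, 1.6]
finger_gap: 0.573
gripper_force: 64.6
```

apply_moves:
  claw: [0.25, 0.5, 0.8, 1, 1]
  travel:
    - [0, 0, 0]
    - [0, 0, 0]
    - [0, 0, 0]
    - [0, 0, 0]
    - [0, 0, 0]
  turn:
    - [0, 0, 0]
    - [0, 0, 0]
    - [0, 0, 0]
    - [0, 0, 0]
    - [0, 0, 0]

```text
t: 26.08
tcp_pos: [0.6114, 0.0378, 0.0125]
tool_rot: [0.819, 0.573, 0.0, 0.0]
force: [-1.2, -0.6, 0.5]
finger_gap: 1.003
gripper_force: 0.0
```

apply_moves:
  claw: [1, 1, 1, 1, 1]
  travel:
    - [0, 0, -0.02]
    - [0, 0, -0.06]
    - [0, 0, -0.11]
    - [0, 0, -0.16]
    - [0, 0, -0.2]
  turn:
    - [0, 0, 0]
    - [0, 0, 0]
    - [0, 0, 0]
    - [0, 0, 0]
    - [0, 0, 0]

```text
t: 26.5
tcp_pos: [0.6118, 0.0378, 0.1753]
tool_rot: [0.819, 0.573, 0.001, 0.001]
force: [1.0, -0.5, -0.8]
finger_gap: 0.998
gripper_force: 0.0
```

apply_moves:
  claw: [1, 1, 1, 1, 1]
  travel:
    - [-0.03, 0, -0.02]
    - [-0.06, 0, -0.06]
    - [-0.1, 0, -0.08]
    - [-0.1, 0, -0.08]
    - [-0.1, 0, -0.08]
  turn:
    - [0, 0, 0]
    - [0, 0, 0]
    - [0, 0, 0]
    - [0, 0, 0]
    - [0, 0, 0]

```text
t: 26.92
tcp_pos: [0.5841, -0.0387, 0.2379]
tool_rot: [0.82, 0.572, 0.001, 0.001]
force: [-0.4, 0.2, 0.5]
finger_gap: 1.006
gripper_force: 0.0
```

Run:
```python
from h import *
s=snap('wrist','w7.png');c=cloud(s);Z=c[...,2];X,Y=c[...,0],c[...,1];ok=s['depth']>0
w=ok&(abs(X-.608)<.12)&(abs(Y-.035)<.12)
m=rect('slab',0,c,w&(Z>.006)&(Z<.05));m=rect('dish',0,c,w&(Z>.02)&(Z<.05)&(s['pixels'].min(2)>110))
q=c[m];print('dish plane',np.linalg.lstsq(np.c_[q[:,:2],np.ones(len(q))],q[:,2],rcond=None)[0])
plan([(420.8,277.2,200,86.6)])
```

```text
slab 13298 xy [609.5  37.5] mean [611.6  42.3  22. ] size 84.4 173.4 ang -20.1
dish 3715 xy [610.8  37. ] mean [611.3  40.4  33.9] size 50.2 139.0 ang -20.2
dish plane [0.0028001  0.00149498 0.03208858]
t 26.97 at [583.6 -37.5 236.6] yaw -20.14 tilt [0.02 0.03] gap 1.001 F [-0.4  0.4 -0.7] g 0.0
  [0.0748, -0.0816, 0.0115] rz -0.1482 rows>= 3.7
  [0.1035, -0.0393, 0.0114] rz -0.1483 rows>= 3.7
  [0.1102, 0.0113, 0.0115] rz -0.1482 rows>= 3.7
  [0.0933, 0.0596, 0.0114] rz -0.1483 rows>= 3.7
```

View pics/w7.png

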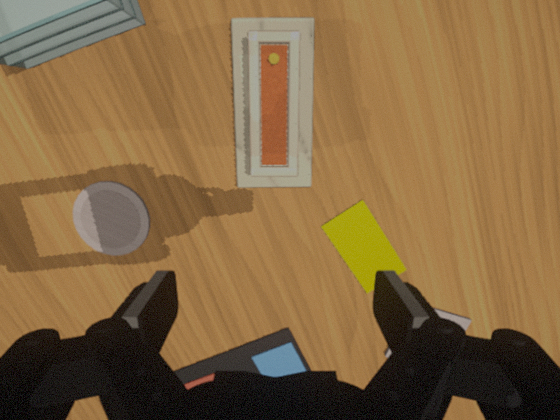

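The dish lies centred and lengthwise on the slab at (274,103), within about 1 mm. Now back to the cube.

apply_moves:
  claw: [1, 1, 1, 1, 1]
  travel:
    - [0.075, -0.082, 0.005]
    - [0.075, -0.082, 0.005]
    - [0.075, -0.082, 0.005]
    - [0.075, -0.082, 0.005]
    - [0.075, -0.082, 0.005]
  turn:
    - [0, 0, -0.148]
    - [0, 0, -0.148]
    - [0, 0, -0.148]
    - [0, 0, -0.148]
    - [0, 0, -0.148]

```text
t: 27.38
tcp_pos: [0.5415, 0.0439, 0.2311]
tool_rot: [0.664, 0.748, -0.001, -0.001]
force: [0.4, -0.1, -0.8]
finger_gap: 0.999
gripper_force: 0.0
```

apply_moves:
  claw: [1, 1, 1, 1, 1]
  travel:
    - [0.103, -0.039, 0.011]
    - [0.103, -0.039, 0.011]
    - [0.103, -0.039, 0.011]
    - [0.103, -0.039, 0.011]
    - [0.103, -0.039, 0.011]
  turn:
    - [0, 0, -0.148]
    - [0, 0, -0.148]
    - [0, 0, -0.148]
    - [0, 0, -0.148]
    - [0, 0, -0.148]

```text
t: 27.8
tcp_pos: [0.5015, 0.1211, 0.2227]
tool_rot: [0.475, 0.88, -0.0, -0.001]
force: [-0.1, -0.1, -0.0]
finger_gap: 1.0
gripper_force: 0.0
```

apply_moves:
  claw: [1, 1, 1, 1, 1]
  travel:
    - [0.11, 0.011, 0.011]
    - [0.11, 0.011, 0.011]
    - [0.11, 0.011, 0.011]
    - [0.11, 0.011, 0.011]
    - [0.11, 0.011, 0.011]
  turn:
    - [0, 0, -0.148]
    - [0, 0, -0.148]
    - [0, 0, -0.148]
    - [0, 0, -0.148]
    - [0, 0, -0.148]

```text
t: 28.22
tcp_pos: [0.4612, 0.199, 0.2143]
tool_rot: [0.26, 0.966, -0.0, -0.0]
force: [-0.0, 0.9, -0.6]
finger_gap: 1.0
gripper_force: 0.0
```

apply_moves:
  claw: [1, 1, 1, 1, 1]
  travel:
    - [0.093, 0.06, 0.011]
    - [0.093, 0.06, 0.011]
    - [0.093, 0.06, 0.011]
    - [0.093, 0.06, 0.011]
    - [0.093, 0.06, 0.011]
  turn:
    - [0, 0, -0.148]
    - [0, 0, -0.148]
    - [0, 0, -0.148]
    - [0, 0, -0.148]
    - [0, 0, -0.148]

```text
t: 28.63
tcp_pos: [0.4213, 0.2775, 0.2057]
tool_rot: [0.032, 0.999, -0.0, -0.0]
force: [0.4, -0.0, 0.5]
finger_gap: 1.001
gripper_force: 0.0
```

```bash
python3 -c "
from h import *
plan([(420.8,277.2,110,86.5)])"
```

```text
t 28.63 at [421.3 277.5 205.7] yaw 86.36 tilt [-0.02 -0.01] gap 1.001 F [ 0.4 -0.   0.5] g 0.0
  [0.0006, -0.0004, 0.1196] rz -0.0008 rows>= 2.3
```

Down 142.5 mm to z≈63 (0.178), in steps.

apply_moves:
  claw: [1, 1, 1, 1, 1]
  travel:
    - [0, 0, 0.04]
    - [0, 0, 0.08]
    - [0, 0, 0.11]
    - [0, 0, 0.13]
    - [0, 0, 0.14]
  turn:
    - [0, 0, 0]
    - [0, 0, 0]
    - [0, 0, 0]
    - [0, 0, 0]
    - [0, 0, 0]

```text
t: 29.05
tcp_pos: [0.4208, 0.2758, 0.0918]
tool_rot: [0.034, 0.999, -0.001, -0.002]
force: [-0.2, 0.3, 0.5]
finger_gap: 1.002
gripper_force: 0.0
```

apply_moves:
  claw: [1, 1, 1, 1, 1]
  travel:
    - [0, 0, 0.015]
    - [0, 0, 0.03]
    - [0, 0, 0.037]
    - [0, 0, 0.037]
    - [0, 0, 0.037]
  turn:
    - [0, 0, 0]
    - [0, 0, 0]
    - [0, 0, 0]
    - [0, 0, 0]
    - [0, 0, 0]

```text
t: 29.47
tcp_pos: [0.4218, 0.2769, 0.0647]
tool_rot: [0.032, 0.999, 0.0, 0.0]
force: [0.3, 0.8, 0.4]
finger_gap: 1.003
gripper_force: 0.0
```

```bash
python3 -c "
from h import *
plan([(420.8,277.2,63,86.5)])"
```

```text
t 29.47 at [421.8 276.9  64.7] yaw 86.37 tilt [0.02 0.01] gap 1.003 F [0.3 0.8 0.4] g 0.0
  [0.0012, 0.0002, 0.0022] rz -0.0007 rows>= 0.0
```

apply_moves:
  claw: [1, 1, -0.2, -1, -1]
  travel:
    - [0.001, 0, 0.002]
    - [0.001, 0, 0.002]
    - [0.001, 0, 0.002]
    - [0.001, 0, 0.002]
    - [0.001, 0, 0.002]
  turn:
    - [0, 0, 0]
    - [0, 0, 0]
    - [0, 0, 0]
    - [0, 0, 0]
    - [0, 0, 0]
  newtons: 30

```text
t: 29.88
tcp_pos: [0.4205, 0.2773, 0.0633]
tool_rot: [0.03, 1.0, 0.0, 0.0]
force: [-0.0, -0.5, 0.2]
finger_gap: 0.607
gripper_force: 0.0
```

apply_moves:
  claw: [-1, -1, -1, -1, -1]
  travel:
    - [0, 0, 0]
    - [0, 0, 0]
    - [0, 0, 0]
    - [0, 0, 0]
    - [0, 0, 0]
  turn:
    - [0, 0, 0]
    - [0, 0, 0]
    - [0, 0, 0]
    - [0, 0, 0]
    - [0, 0, 0]

```text
t: 30.3
tcp_pos: [0.4206, 0.2773, 0.0633]
tool_rot: [0.03, 1.0, 0.0, 0.0]
force: [-0.4, 0.2, 5.3]
finger_gap: 0.505
gripper_force: 31.8
```

```bash
python3 -c "
from h import *
plan([(421,277,200,86.4),(470,0,200,90),(394.6,-317.5,160,94.5)])"
```

```text
t 30.3 at [420.6 277.3  63.3] yaw 86.51 tilt [0.04 0.02] gap 0.505 F [-0.4  0.2  5.3] g 31.8
  [-0.0005, -0.0004, -0.1709] rz 0.0006 rows>= 3.3
  [-0.0414, -0.1708, 0.0] rz -0.01 rows>= 3.4
  [-0.0361, -0.1721, 0.0] rz -0.01 rows>= 3.4
  [0.0472, -0.1984, 0.025] rz -0.0125 rows>= 3.9
  [0.0549, -0.1965, 0.025] rz -0.0125 rows>= 3.9
```

apply_moves:
  claw: [-1, -1, -1, -1, -1]
  travel:
    - [0, 0, -0.02]
    - [0, 0, -0.06]
    - [0, 0, -0.11]
    - [0, 0, -0.16]
    - [0, 0, -0.17]
  turn:
    - [0, 0, 0]
    - [0, 0, 0]
    - [0, 0, 0]
    - [0, 0, 0]
    - [0, 0, 0]

```text
t: 30.72
tcp_pos: [0.4234, 0.2785, 0.2041]
tool_rot: [0.03, 1.0, 0.002, 0.005]
force: [0.7, 0.6, -0.9]
finger_gap: 0.508
gripper_force: 31.4
```

apply_moves:
  claw: [-1, -1, -1, -1, -1]
  travel:
    - [-0.008, -0.034, 0]
    - [-0.016, -0.068, 0]
    - [-0.025, -0.102, 0]
    - [-0.033, -0.137, 0]
    - [-0.041, -0.171, 0]
  turn:
    - [0, 0, -0.002]
    - [0, 0, -0.004]
    - [0, 0, -0.006]
    - [0, 0, -0.008]
    - [0, 0, -0.01]

```text
t: 31.13
tcp_pos: [0.4441, 0.1374, 0.1981]
tool_rot: [0.014, 1.0, -0.0, -0.001]
force: [1.1, -0.4, -0.7]
finger_gap: 0.508
gripper_force: 31.3
```

apply_moves:
  claw: [-1, -1, -1, -1, -1]
  travel:
    - [-0.007, -0.034, 0]
    - [-0.014, -0.069, 0]
    - [-0.022, -0.103, 0]
    - [-0.029, -0.138, 0]
    - [-0.036, -0.172, 0]
  turn:
    - [0, 0, -0.002]
    - [0, 0, -0.004]
    - [0, 0, -0.006]
    - [0, 0, -0.008]
    - [0, 0, -0.01]

```text
t: 31.55
tcp_pos: [0.4689, -0.0011, 0.198]
tool_rot: [-0.001, 1.0, 0.0, -0.001]
force: [-0.0, 0.2, -0.2]
finger_gap: 0.506
gripper_force: 31.3
```

apply_moves:
  claw: [-1, -1, -1, -1, -1]
  travel:
    - [0.009, -0.04, 0.005]
    - [0.019, -0.079, 0.01]
    - [0.028, -0.119, 0.015]
    - [0.038, -0.158, 0.02]
    - [0.047, -0.198, 0.025]
  turn:
    - [0, 0, -0.002]
    - [0, 0, -0.005]
    - [0, 0, -0.007]
    - [0, 0, -0.01]
    - [0, 0, -0.012]

```text
t: 31.97
tcp_pos: [0.4309, -0.1591, 0.1779]
tool_rot: [-0.02, 1.0, 0.001, -0.001]
force: [0.4, 0.0, -0.5]
finger_gap: 0.511
gripper_force: 31.3
```

apply_moves:
  claw: [-1, -1, -1, -1, -1]
  travel:
    - [0.014, -0.05, 0.005]
    - [0.028, -0.1, 0.01]
    - [0.042, -0.15, 0.02]
    - [0.053, -0.19, 0.025]
    - [0.055, -0.196, 0.025]
  turn:
    - [0, 0, -0.003]
    - [0, 0, -0.006]
    - [0, 0, -0.009]
    - [0, 0, -0.012]
    - [0, 0, -0.012]

```text
t: 32.38
tcp_pos: [0.3937, -0.3227, 0.1575]
tool_rot: [-0.036, 0.999, -0.002, 0.0]
force: [0.3, 0.5, -0.7]
finger_gap: 0.51
gripper_force: 31.3
```

```bash
python3 -c "
from h import *
plan([(394.5,-317.4,20,94.5)])
s=snap('wrist');c=cloud(s);Z=c[...,2];P=manip.sense()['tcp_pos'];ok=s['depth']>0
hsv=cv2.cvtColor(s['pixels'],cv2.COLOR_RGB2HSV)
print(P*1000)
rect('cube',0,c,ok&(abs(c[...,0]-P[0])<.04)&(abs(c[...,1]-P[1])<.03)&(abs(Z-P[2]-.038)<.006)&((hsv[...,0]<10)|(hsv[...,0]>170)))
"
```

```text
t 32.38 at [ 393.7 -322.7  157.5] yaw 94.17 tilt [ 0.03 -0.17] gap 0.51 F [ 0.3  0.5 -0.7] g 31.3
  [-0.0015, 0.0065, 0.1719] rz -0.0019 rows>= 3.3
[ 393.59476162 -320.61635574  157.70697615]
cube 12878 xy [ 393.5 -321.2] mean [ 390.1 -321.9  196.8] size 44.0 48.8 ang 4.8
```

apply_moves:
  claw: [-1, -1, -1, -1, -1]
  travel:
    - [-0.001, 0.002, 0.04]
    - [-0.001, 0.002, 0.08]
    - [-0.001, 0.002, 0.12]
    - [-0.001, 0.002, 0.145]
    - [-0.001, 0.002, 0.155]
  turn:
    - [0, 0, -0.001]
    - [0, 0, -0.001]
    - [0, 0, -0.001]
    - [0, 0, -0.001]
    - [0, 0, -0.001]

```text
t: 32.85
tcp_pos: [0.3937, -0.3116, 0.0319]
tool_rot: [-0.041, 0.999, 0.003, -0.002]
force: [-0.8, -0.5, -0.8]
finger_gap: 0.514
gripper_force: 31.4
```

apply_moves:
  claw: [-1, -1, -1, -1]
  travel:
    - [0, 0, 0.004]
    - [0, 0, 0.01]
    - [0, 0, 0.014]
    - [0, 0, 0.014]
  turn:
    - [0, 0, 0]
    - [0, 0, 0]
    - [0, 0, 0]
    - [0, 0, 0]

```text
t: 33.18
tcp_pos: [0.3956, -0.3151, 0.0242]
tool_rot: [-0.04, 0.999, -0.0, 0.0]
force: [-1.0, -0.3, -0.6]
finger_gap: 0.518
gripper_force: 31.4
```

```bash
python3 -c "
from h import *
plan([(394.6,-317.4,11,94.5)])"
```

```text
t 33.18 at [ 395.6 -315.1   24.2] yaw 94.63 tilt [ 0.05 -0.05] gap 0.518 F [-1.  -0.3 -0.6] g 31.4
  [0.0015, -0.0027, 0.0165] rz 0.0007 rows>= 0.3
```

apply_moves:
  claw: [-1, -1, -1, -1, -1]
  travel:
    - [0.001, -0.003, 0.005]
    - [0.001, -0.003, 0.01]
    - [0.001, -0.003, 0.013]
    - [0.001, -0.003, 0.013]
    - [0.001, -0.003, 0.013]
  turn:
    - [0, 0, 0]
    - [0, 0, 0]
    - [0, 0, 0]
    - [0, 0, 0]
    - [0, 0, 0]

```text
t: 33.6
tcp_pos: [0.3945, -0.3175, 0.0133]
tool_rot: [-0.04, 0.999, 0.0, -0.0]
force: [0.3, -0.9, -0.5]
finger_gap: 0.515
gripper_force: 31.4
```

```bash
python3 -c "
from h import *
plan([(394.6,-317.4,10.3,94.5)])"
```

```text
t 33.6 at [ 394.5 -317.5   13.3] yaw 94.61 tilt [-0.01  0.01] gap 0.515 F [ 0.3 -0.9 -0.5] g 31.4
  [-0.0002, 0.0001, 0.0037] rz 0.0006 rows>= 0.1
```

apply_moves:
  claw: [-1, -1, -1, -1]
  travel:
    - [0, 0, 0.002]
    - [0, 0, 0.003]
    - [0, 0, 0.003]
    - [0, 0, 0.003]
  turn:
    - [0, 0, 0]
    - [0, 0, 0]
    - [0, 0, 0]
    - [0, 0, 0]

```text
t: 33.93
tcp_pos: [0.3946, -0.3174, 0.0109]
tool_rot: [-0.04, 0.999, 0.0, -0.0]
force: [0.5, 1.0, -0.4]
finger_gap: 0.514
gripper_force: 31.4
```

apply_moves:
  claw: [-1, -1, -1]
  travel:
    - [0, 0, 0.001]
    - [0, 0, 0.001]
    - [0, 0, 0.001]
  turn:
    - [0, 0, 0]
    - [0, 0, 0]
    - [0, 0, 0]

```text
t: 34.18
tcp_pos: [0.3947, -0.3175, 0.0103]
tool_rot: [-0.04, 0.999, -0.0, 0.0]
force: [0.7, -0.4, 1.0]
finger_gap: 0.509
gripper_force: 31.5
```

In contact, so I release, rise and go back for the stand.

apply_moves:
  claw: [0.2, 0.6, 1, 1]
  travel:
    - [0, 0, 0]
    - [0, 0, 0]
    - [0, 0, 0]
    - [0, 0, 0]
  turn:
    - [0, 0, 0]
    - [0, 0, 0]
    - [0, 0, 0]
    - [0, 0, 0]

```text
t: 34.52
tcp_pos: [0.3946, -0.3175, 0.0101]
tool_rot: [-0.04, 0.999, -0.0, 0.0]
force: [1.0, -0.1, -0.1]
finger_gap: 0.986
gripper_force: 0.0
```

apply_moves:
  claw: [1, 1, 1, 1, 1]
  travel:
    - [0, 0, -0.03]
    - [0, 0, -0.08]
    - [0, 0, -0.13]
    - [0, 0, -0.18]
    - [0, 0, -0.22]
  turn:
    - [0, 0, 0]
    - [0, 0, 0]
    - [0, 0, 0]
    - [0, 0, 0]
    - [0, 0, 0]

```text
t: 34.93
tcp_pos: [0.3948, -0.3176, 0.1888]
tool_rot: [-0.04, 0.999, -0.001, 0.001]
force: [0.7, -0.7, 0.6]
finger_gap: 1.0
gripper_force: 0.0
```

```bash
python3 -c "
from h import *
plan([(480,0,200,90),(491.2,272,200,86.4)])
s=snap('wrist');c=cloud(s);Z=c[...,2];ok=s['depth']>0
rect('cube',0,c,ok&(abs(c[...,0]-.394)<.05)&(abs(c[...,1]+.317)<.05)&(Z>.044)&(Z<.056))"
```

```text
t 34.93 at [ 394.8 -317.6  188.8] yaw 94.62 tilt [ 0.07 -0.09] gap 1.0 F [ 0.7 -0.7  0.6] g 0.0
  [-0.0691, 0.1936, -0.007] rz 0.0128 rows>= 3.9
  [-0.0612, 0.1962, -0.007] rz 0.0129 rows>= 3.9
  [-0.007, 0.17, 0.0] rz 0.01 rows>= 3.3
  [-0.0017, 0.1701, 0.0] rz 0.01 rows>= 3.3
cube 2431 xy [ 394.8 -316.2] mean [ 393.6 -316.2   49.8] size 44.0 44.1 ang 4.8
```

apply_moves:
  claw: [1, 1, 1, 1, 1]
  travel:
    - [-0.069, 0.194, -0.01]
    - [-0.069, 0.194, -0.01]
    - [-0.069, 0.194, -0.01]
    - [-0.069, 0.194, -0.01]
    - [-0.069, 0.194, -0.01]
  turn:
    - [0, 0, 0.013]
    - [0, 0, 0.013]
    - [0, 0, 0.013]
    - [0, 0, 0.013]
    - [0, 0, 0.013]

```text
t: 35.4
tcp_pos: [0.4364, -0.1514, 0.194]
tool_rot: [-0.023, 1.0, 0.002, -0.001]
force: [-0.1, 0.3, -0.6]
finger_gap: 1.001
gripper_force: 0.0
```

apply_moves:
  claw: [1, 1, 1, 1, 1]
  travel:
    - [-0.061, 0.196, -0.007]
    - [-0.061, 0.196, -0.007]
    - [-0.061, 0.196, -0.007]
    - [-0.061, 0.196, -0.007]
    - [-0.061, 0.196, -0.007]
  turn:
    - [0, 0, 0.013]
    - [0, 0, 0.013]
    - [0, 0, 0.013]
    - [0, 0, 0.013]
    - [0, 0, 0.013]

```text
t: 35.82
tcp_pos: [0.4803, 0.0059, 0.1997]
tool_rot: [-0.003, 1.0, 0.001, 0.001]
force: [0.4, -0.3, -0.1]
finger_gap: 0.995
gripper_force: 0.0
```

apply_moves:
  claw: [1, 1, 1, 1, 1]
  travel:
    - [-0.007, 0.17, 0]
    - [-0.007, 0.17, 0]
    - [-0.007, 0.17, 0]
    - [-0.007, 0.17, 0]
    - [-0.007, 0.17, 0]
  turn:
    - [0, 0, 0.01]
    - [0, 0, 0.01]
    - [0, 0, 0.01]
    - [0, 0, 0.01]
    - [0, 0, 0.01]

```text
t: 36.23
tcp_pos: [0.4851, 0.1384, 0.1994]
tool_rot: [0.014, 1.0, 0.0, -0.0]
force: [0.2, -0.1, 0.3]
finger_gap: 1.0
gripper_force: 0.0
```

apply_moves:
  claw: [1, 1, 1, 1, 1]
  travel:
    - [-0.002, 0.17, 0]
    - [-0.002, 0.17, 0]
    - [-0.002, 0.17, 0]
    - [-0.002, 0.17, 0]
    - [-0.002, 0.17, 0]
  turn:
    - [0, 0, 0.01]
    - [0, 0, 0.01]
    - [0, 0, 0.01]
    - [0, 0, 0.01]
    - [0, 0, 0.01]

```text
t: 36.65
tcp_pos: [0.492, 0.2733, 0.1994]
tool_rot: [0.03, 1.0, 0.0, 0.0]
force: [0.3, -0.5, -0.2]
finger_gap: 1.002
gripper_force: 0.0
```

```bash
python3 -c "
from h import *
plan([(491.2,272,67,86.4)])
s=snap('wrist');c=cloud(s);Z=c[...,2];ok=s['depth']>0
rect('rib',0,c,ok&(abs(c[...,0]-.49)<.05)&(abs(c[...,1]-.272)<.04)&(Z>.1)&(Z<.116))"
```

```text
t 36.65 at [492.  273.3 199.4] yaw 86.51 tilt [0.04 0.  ] gap 1.002 F [ 0.3 -0.5 -0.2] g 0.0
  [0.0009, -0.0017, 0.1655] rz 0.0006 rows>= 3.2
rib 1570 xy [491.5 273.5] mean [490.5 273.5 108.2] size 17.8 45.9 ang -4.1
```

apply_moves:
  claw: [1, 1, 1, 1, 1]
  travel:
    - [0.001, -0.001, 0.04]
    - [0.001, -0.001, 0.08]
    - [0.001, -0.001, 0.11]
    - [0.001, -0.001, 0.13]
    - [0.001, -0.001, 0.14]
  turn:
    - [0, 0, 0.001]
    - [0, 0, 0.001]
    - [0, 0, 0.001]
    - [0, 0, 0.001]
    - [0, 0, 0.001]

```text
t: 37.12
tcp_pos: [0.4893, 0.2681, 0.0853]
tool_rot: [0.035, 0.999, -0.001, -0.003]
force: [-1.1, 0.0, 0.9]
finger_gap: 0.997
gripper_force: 0.0
```

apply_moves:
  claw: [1, 1, 1, 1, 1]
  travel:
    - [0, 0, 0.01]
    - [0, 0, 0.02]
    - [0, 0, 0.024]
    - [0, 0, 0.024]
    - [0, 0, 0.024]
  turn:
    - [0, 0, 0]
    - [0, 0, 0]
    - [0, 0, 0]
    - [0, 0, 0]
    - [0, 0, 0]

```text
t: 37.53
tcp_pos: [0.491, 0.2714, 0.069]
tool_rot: [0.034, 0.999, 0.0, 0.001]
force: [-0.3, -0.1, 0.0]
finger_gap: 0.999
gripper_force: 0.0
```

apply_moves:
  claw: [0.4, -0.2, -1, -1, -1]
  travel:
    - [0, 0, 0]
    - [0, 0, 0]
    - [0, 0, 0]
    - [0, 0, 0]
    - [0, 0, 0]
  turn:
    - [0, 0, 0]
    - [0, 0, 0]
    - [0, 0, 0]
    - [0, 0, 0]
    - [0, 0, 0]
  newtons: 30

```text
t: 37.95
tcp_pos: [0.491, 0.2717, 0.0691]
tool_rot: [0.033, 0.999, 0.0, 0.001]
force: [-0.7, 0.2, 3.4]
finger_gap: 0.536
gripper_force: 31.9
```

apply_moves:
  claw: [-1, -1, -1, -1]
  travel:
    - [0, 0, 0]
    - [0, 0, 0]
    - [0, 0, 0]
    - [0, 0, 0]
  turn:
    - [0, 0, 0]
    - [0, 0, 0]
    - [0, 0, 0]
    - [0, 0, 0]

```text
t: 38.28
tcp_pos: [0.491, 0.2717, 0.0691]
tool_rot: [0.033, 0.999, 0.0, 0.001]
force: [-0.2, 0.6, 5.6]
finger_gap: 0.54
gripper_force: 32.1
```

```bash
python3 -c "
from h import *
plan([(491,272,200,86.4),(500,0,200,90),(508,-306,160,94.8)])"
```

```text
t 38.28 at [491.  271.7  69.1] yaw 86.16 tilt [0.06 0.03] gap 0.54 F [-0.2  0.6  5.6] g 32.1
  [-0.0, 0.0004, -0.1636] rz -0.0013 rows>= 3.1
  [-0.0163, -0.1693, 0.0] rz -0.01 rows>= 3.3
  [-0.011, -0.1698, 0.0] rz -0.01 rows>= 3.3
  [-0.005, -0.1912, 0.025] rz -0.0133 rows>= 3.7
  [0.003, -0.1913, 0.025] rz -0.0134 rows>= 3.7
```

apply_moves:
  claw: [-1, -1, -1, -1, -1]
  travel:
    - [0, 0, -0.02]
    - [0, 0, -0.06]
    - [0, 0, -0.11]
    - [0, 0, -0.15]
    - [0, 0, -0.164]
  turn:
    - [0, 0, 0]
    - [0, 0, 0]
    - [0, 0, 0]
    - [0, 0, 0]
    - [0, 0, 0]

```text
t: 38.7
tcp_pos: [0.4928, 0.2723, 0.2042]
tool_rot: [0.033, 0.999, 0.001, 0.004]
force: [0.4, 0.2, 0.1]
finger_gap: 0.535
gripper_force: 31.5
```

apply_moves:
  claw: [-1, -1, -1, -1, -1]
  travel:
    - [-0.003, -0.034, 0]
    - [-0.006, -0.068, 0]
    - [-0.01, -0.102, 0]
    - [-0.013, -0.135, 0]
    - [-0.016, -0.169, 0]
  turn:
    - [0, 0, -0.002]
    - [0, 0, -0.004]
    - [0, 0, -0.006]
    - [0, 0, -0.009]
    - [0, 0, -0.011]

```text
t: 39.12
tcp_pos: [0.4936, 0.1346, 0.1993]
tool_rot: [0.016, 1.0, -0.0, -0.001]
force: [-0.2, 0.5, -0.5]
finger_gap: 0.533
gripper_force: 31.5
```

apply_moves:
  claw: [-1, -1, -1, -1, -1]
  travel:
    - [-0.002, -0.034, 0]
    - [-0.004, -0.068, 0]
    - [-0.007, -0.102, 0]
    - [-0.009, -0.136, 0]
    - [-0.011, -0.17, 0]
  turn:
    - [0, 0, -0.002]
    - [0, 0, -0.004]
    - [0, 0, -0.006]
    - [0, 0, -0.008]
    - [0, 0, -0.01]

```text
t: 39.53
tcp_pos: [0.4981, -0.0017, 0.1992]
tool_rot: [0.0, 1.0, 0.0, -0.001]
force: [1.1, -0.7, -1.3]
finger_gap: 0.535
gripper_force: 31.5
```

apply_moves:
  claw: [-1, -1, -1, -1, -1]
  travel:
    - [-0.001, -0.038, 0.005]
    - [-0.002, -0.076, 0.01]
    - [-0.003, -0.115, 0.015]
    - [-0.004, -0.153, 0.02]
    - [-0.005, -0.191, 0.025]
  turn:
    - [0, 0, -0.003]
    - [0, 0, -0.006]
    - [0, 0, -0.008]
    - [0, 0, -0.011]
    - [0, 0, -0.013]

```text
t: 39.95
tcp_pos: [0.5018, -0.1546, 0.179]
tool_rot: [-0.02, 1.0, 0.0, -0.001]
force: [1.0, 0.7, -0.6]
finger_gap: 0.536
gripper_force: 31.5
```

apply_moves:
  claw: [-1, -1, -1, -1, -1]
  travel:
    - [0.001, -0.045, 0.006]
    - [0.002, -0.09, 0.012]
    - [0.002, -0.14, 0.018]
    - [0.003, -0.18, 0.025]
    - [0.003, -0.191, 0.025]
  turn:
    - [0, 0, -0.003]
    - [0, 0, -0.006]
    - [0, 0, -0.009]
    - [0, 0, -0.013]
    - [0, 0, -0.013]

```text
t: 40.37
tcp_pos: [0.5059, -0.3115, 0.1583]
tool_rot: [-0.038, 0.999, -0.001, 0.0]
force: [1.1, -0.3, -0.7]
finger_gap: 0.535
gripper_force: 31.5
```

apply_moves:
  claw: [-1, -1, -1]
  travel:
    - [0, 0, 0]
    - [0, 0, 0]
    - [0, 0, 0]
  turn:
    - [0, 0, 0]
    - [0, 0, 0]
    - [0, 0, 0]

```text
t: 40.62
tcp_pos: [0.5056, -0.3041, 0.1594]
tool_rot: [-0.041, 0.999, 0.001, -0.001]
force: [-1.2, -0.6, -1.2]
finger_gap: 0.536
gripper_force: 31.5
```

```bash
python3 -c "
from h import *
plan([(507.8,-305.8,28,94.8)])
s=snap('wrist');c=cloud(s);Z=c[...,2];P=manip.sense()['tcp_pos'];ok=s['depth']>0;hsv=cv2.cvtColor(s['pixels'],cv2.COLOR_RGB2HSV)
rect('rib',0,c,ok&(abs(c[...,0]-P[0])<.05)&(abs(c[...,1]-P[1])<.04)&(abs(Z-P[2]-.04)<.006)&(abs(hsv[...,0].astype(int)-112)<15)&(hsv[...,1]>90))"
```

```text
t 40.62 at [ 505.6 -304.1  159.4] yaw 94.66 tilt [-0.09  0.12] gap 0.536 F [-1.2 -0.6 -1.2] g 31.5
  [-0.0026, -0.0024, 0.1642] rz -0.0008 rows>= 3.2
rib 5765 xy [ 506.  -303.3] mean [ 504.5 -303.4  198.6] size 18.3 46.3 ang 4.4
```

apply_moves:
  claw: [-1, -1, -1, -1, -1]
  travel:
    - [-0.003, -0.002, 0.03]
    - [-0.003, -0.002, 0.07]
    - [-0.003, -0.002, 0.11]
    - [-0.003, -0.002, 0.145]
    - [-0.003, -0.002, 0.16]
  turn:
    - [0, 0, 0]
    - [0, 0, 0]
    - [0, 0, 0]
    - [0, 0, 0]
    - [0, 0, 0]

```text
t: 41.08
tcp_pos: [0.5071, -0.3041, 0.0288]
tool_rot: [-0.041, 0.999, 0.002, -0.002]
force: [-0.3, -0.4, -1.8]
finger_gap: 0.531
gripper_force: 31.5
```

apply_moves:
  claw: [-1, -1, -1]
  travel:
    - [0, 0, 0]
    - [0, 0, 0]
    - [0, 0, 0]
  turn:
    - [0, 0, 0]
    - [0, 0, 0]
    - [0, 0, 0]

```text
t: 41.33
tcp_pos: [0.5099, -0.3079, 0.0334]
tool_rot: [-0.041, 0.999, -0.001, 0.001]
force: [-0.4, -0.0, 0.1]
finger_gap: 0.536
gripper_force: 31.5
```

```bash
python3 -c "
from h import *
plan([(507.8,-306.2,18.5,94.8)])"
```

```text
t 41.33 at [ 509.9 -307.9   33.4] yaw 94.66 tilt [ 0.13 -0.12] gap 0.536 F [-0.4 -0.   0.1] g 31.5
  [0.0024, 0.0023, 0.0187] rz -0.0008 rows>= 0.4
```

apply_moves:
  claw: [-1, -1, -1, -1, -1]
  travel:
    - [0.002, 0.001, 0.005]
    - [0.002, 0.001, 0.01]
    - [0.002, 0.001, 0.016]
    - [0.002, 0.001, 0.016]
    - [0.002, 0.001, 0.016]
  turn:
    - [0, 0, 0]
    - [0, 0, 0]
    - [0, 0, 0]
    - [0, 0, 0]
    - [0, 0, 0]

```text
t: 41.75
tcp_pos: [0.5068, -0.3068, 0.0188]
tool_rot: [-0.04, 0.999, 0.0, -0.0]
force: [-0.5, 0.3, -0.7]
finger_gap: 0.535
gripper_force: 31.5
```

```bash
python3 -c "
from h import *
plan([(507.8,-306.2,16.5,94.8)])"
```

```text
t 41.75 at [ 506.8 -306.8   18.8] yaw 94.61 tilt [-0.02  0.02] gap 0.535 F [-0.5  0.3 -0.7] g 31.5
  [-0.0013, 0.0006, 0.0028] rz -0.0011 rows>= 0.1
```

apply_moves:
  claw: [-1, -1, -1, -1]
  travel:
    - [-0.001, 0.001, 0.001]
    - [-0.001, 0.001, 0.002]
    - [-0.001, 0.001, 0.0025]
    - [-0.001, 0.001, 0.0025]
  turn:
    - [0, 0, -0.001]
    - [0, 0, -0.001]
    - [0, 0, -0.001]
    - [0, 0, -0.001]

```text
t: 42.08
tcp_pos: [0.5078, -0.306, 0.0168]
tool_rot: [-0.042, 0.999, -0.0, -0.0]
force: [-0.1, -0.6, -1.0]
finger_gap: 0.538
gripper_force: 31.5
```

apply_moves:
  claw: [-1, -1, -1]
  travel:
    - [0, 0, 0.001]
    - [0, 0, 0.001]
    - [0, 0, 0.001]
  turn:
    - [0, 0, 0]
    - [0, 0, 0]
    - [0, 0, 0]

```text
t: 42.33
tcp_pos: [0.5078, -0.3061, 0.0162]
tool_rot: [-0.042, 0.999, -0.0, 0.0]
force: [-0.0, 0.6, -0.9]
finger_gap: 0.537
gripper_force: 31.5
```

apply_moves:
  claw: [-1, -1, -1]
  travel:
    - [0, 0, 0.0007]
    - [0, 0, 0.0007]
    - [0, 0, 0.0007]
  turn:
    - [0, 0, 0]
    - [0, 0, 0]
    - [0, 0, 0]

```text
t: 42.58
tcp_pos: [0.5078, -0.3061, 0.0161]
tool_rot: [-0.042, 0.999, -0.0, 0.0]
force: [-0.9, -0.5, 4.8]
finger_gap: 0.538
gripper_force: 32.0
```

apply_moves:
  claw: [0.2, 0.6, 1, 1]
  travel:
    - [0, 0, 0]
    - [0, 0, 0]
    - [0, 0, 0]
    - [0, 0, 0]
  turn:
    - [0, 0, 0]
    - [0, 0, 0]
    - [0, 0, 0]
    - [0, 0, 0]

```text
t: 42.92
tcp_pos: [0.5077, -0.3059, 0.0152]
tool_rot: [-0.042, 0.999, 0.0, -0.0]
force: [0.1, -0.0, 1.0]
finger_gap: 0.989
gripper_force: 0.0
```

apply_moves:
  claw: [1, 1, 1, 1, 1]
  travel:
    - [0, 0, -0.03]
    - [0, 0, -0.08]
    - [0, 0, -0.13]
    - [0, 0, -0.18]
    - [0, 0, -0.22]
  turn:
    - [0, 0, 0]
    - [0, 0, 0]
    - [0, 0, 0]
    - [0, 0, 0]
    - [0, 0, 0]

```text
t: 43.33
tcp_pos: [0.5082, -0.3063, 0.1943]
tool_rot: [-0.042, 0.999, -0.001, 0.001]
force: [0.0, -0.4, -0.1]
finger_gap: 1.005
gripper_force: 0.0
```

apply_moves:
  claw: [1, 1, 1, 1, 1]
  travel:
    - [0, 0, -0.08]
    - [0, 0, -0.08]
    - [0, 0, -0.08]
    - [0, 0, -0.08]
    - [0, 0, -0.08]
  turn:
    - [0, 0, 0]
    - [0, 0, 0]
    - [0, 0, 0]
    - [0, 0, 0]
    - [0, 0, 0]

```text
t: 43.75
tcp_pos: [0.507, -0.3053, 0.2544]
tool_rot: [-0.042, 0.999, 0.001, -0.001]
force: [-0.6, -0.5, -1.1]
finger_gap: 1.003
gripper_force: 0.0
```

Run:
```python
from h import *
plan([])
s=snap('wrist','w8.png');c=cloud(s);Z=c[...,2];ok=s['depth']>0;X,Y=c[...,0],c[...,1]
a=ok&(abs(X-.507)<.05)&(abs(Y+.306)<.04)
rect('rib',0,c,a&(Z>.046)&(Z<.065));rect('stand',0,c,a&(Z>.013)&(Z<.065))
rect('cube',0,c,ok&(abs(X-.394)<.05)&(abs(Y+.317)<.05)&(Z>.044)&(Z<.056))
hsv=cv2.cvtColor(s['pixels'],cv2.COLOR_RGB2HSV);H,S,V=[hsv[...,i].astype(int) for i in range(3)]
h=lambda m:[np.round(v,1) for v in cv2.minAreaRect((c[m][:,:2]*1000).astype(np.float32))]
print('red',h(ok&(abs(X-.394)<.06)&(abs(Y+.317)<.08)&(Z<.012)&((H<12)|(H>172))&(S>90)&(V>120)))
print('blue',h(ok&(abs(X-.504)<.06)&(abs(Y+.307)<.08)&(Z<.012)&(H>90)&(H<130)&(V>110)))
snap('top','top2.png')
```

```text
t 43.75 at [ 507.  -305.3  254.4] yaw 94.8 tilt [-0.1   0.09] gap 1.003 F [-0.6 -0.5 -1.1] g 0.0
rib 782 xy [ 508.3 -304.3] mean [ 507.6 -304.5   55.3] size 17.4 45.2 ang 4.5
stand 1745 xy [ 505.4 -304.6] mean [ 501.1 -305.    39.1] size 47.8 45.4 ang 5.0
cube 2105 xy [ 395.6 -316.4] mean [ 395.5 -316.4   49.8] size 43.4 43.4 ang 4.7
red [array([ 394.4, -317.7]), array([ 59. , 111.3]), np.float64(4.6)]
blue [array([ 504.6, -305.5]), array([ 59.4, 112.7]), np.float64(4.6)]
```

View pics/w8.png

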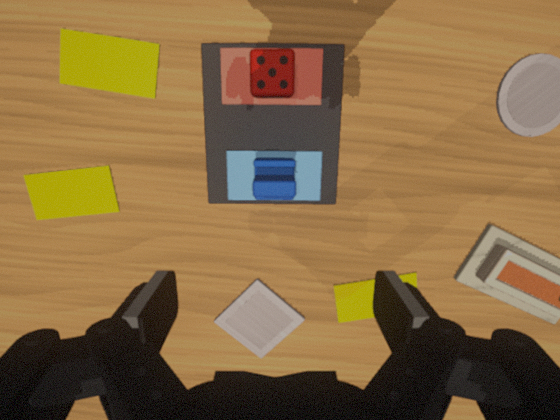

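View pics/top2.png

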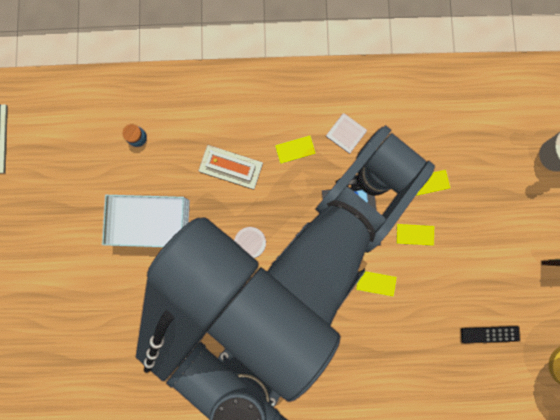

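The cube (272,72) and stand (274,178) are centred upright on their mats, within about 1.5 mm. The dish is on the slab at (231,167), and the coasters and jar haven't moved. I'm handing in.

```bash
python3 -c "
from station import manip
print(manip.sign_off())"
```

```text
the job is handed in; nothing more can be done
None
```

The job is handed in at about 44 s: the dish is centred lengthwise on the slab, and the cube and stand are back upright in the middle of their mats, all within about 2 mm by camera; the coasters and jar look undisturbed, and no verdict was returned.

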